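# Feel the footstool's sockets, then fit its new leg

## Task

A footstool stands upside down; a broken-off stub of an old leg is stuck deep in one of its two empty-looking slanted sockets. Take the red-handled rod from its blue stand, feel down into a socket with it until you know which one is clear, stand the rod back in the blue stand, then take the new wooden leg and push it fully home in the clear socket. Leave it there, and leave the mug, jar, bowl and screwdriver alone.

Things in the scene. Friction and masses are not known exactly. Their poses are not given: they have to be found in the camera images.
- rod_mid (a point): Feeler rod, straight and 190 mm long, standing upright and loose in the blue stand: the upper 70 mm is a red round handle 24 mm thick, the lower 120 mm a bare metal rod 16 mm thick with a flat foot. This point is on its axis, half-way up (95 mm from either end); z points along the rod to the handle's end. About 100 g.
- rod_tip (a point): Centre of the feeler rod's foot (its lower end, 95 mm below rod_mid); same axes.
- leg_mid (a point): New stool leg: round wooden bar 30 mm thick and 170 mm long with slightly bevelled ends, alike at both ends, standing upright and loose in the dark wooden stand. This point is on its axis, half-way up (85 mm from either end); z points up along the leg. About 90 g.
- leg_foot (a point): Centre of the leg's lower end face (85 mm below leg_mid), the end that goes into the socket; same axes.
- rod_stand_hole0 (a point): Mouth of the hole in the blue rod stand, a fixed block 80 x 80 x 40 mm; hole 22 mm wide, 30 mm deep, vertical. The point is at the centre of the mouth, 40 mm above the table; z points up.
- leg_stand_hole0 (a point): Mouth of the hole in the dark wooden leg stand, a fixed block 80 x 80 x 40 mm; hole 36 mm wide, 30 mm deep, vertical. The point is at the centre of the mouth, 40 mm above the table; z points up. The two stands can change places.
- cleat_hole0 (a point): Mouth of the left (+y) of two round sockets in the stool's slanted front cleat: socket 34 mm wide with a 3 mm bevel, 46 mm deep to its floor if clear, only 26 mm deep to the stub's top if blocked. The point is at the mouth's centre (about 83 mm above the table); z points out along the socket's axis, which leans 28 degrees from vertical towards the robot; y points along the cleat.
- cleat_hole1 (a point): Mouth of the right (-y) socket, 150 mm from the other along the cleat; same sizes, same axes. Exactly one of the two sockets holds the stub, which is fast and stays where it is; which one is not told.
- mug_mid (a point): White mug, bystander, 85 mm tall, 76 mm wide; the point is at its centre, half-way up.
- glue_mid (a point): White jar with orange cap, bystander, 85 mm tall, 64 mm wide; the point is at its centre, half-way up.
- bowl_mid (a point): Blue bowl, bystander, 50 mm tall, 110 mm wide; the point is at its centre, half-way up.
- driver_grip (a point): Screwdriver lying on the table with a yellow handle, bystander; the point is in its handle.
- stool: Upturned footstool, fixed: plank 280 x 340 x 22 mm flat on the table, with the socketed cleat (75 x 250 x 55 mm, tilted 28 degrees) along the side nearest the robot and two rear legs, 30 mm thick, that stand about 170 mm tall on the far side and lean away from the robot. Origin at the centre of the plank's underside; x to the rear legs, z up.
There are look-alikes about, which are no part of the job. What is meant by the part that bears leg_mid is not green, orange or turquoise, and is the smaller of those in its own colour.

How it is judged (in metres and radians):
On the way, in this order (a step that is already met when the one before it is completed fails the run):
1. the rod's tip has been at least 22 mm down in one of the sockets, down to where the stub would be (((z of rod_tip in the frame of cleat_hole0 below -0.022 m and x of rod_tip in the frame of cleat_hole0 between -0.015 and 0.015 m and y of rod_tip in the frame of cleat_hole0 between -0.015 and 0.015 m) or (z of rod_tip in the frame of cleat_hole1 below -0.022 m and x of rod_tip in the frame of cleat_hole1 between -0.015 and 0.015 m and y of rod_tip in the frame of cleat_hole1 between -0.015 and 0.015 m))), for 0.2 s.
2. the rod stands back in its blue stand (z of rod_tip in the frame of rod_stand_hole0 below -0.022 m and horizontal distance between rod_tip and rod_stand_hole0 below 0.012 m), for 0.2 s.
3. the leg is fully home in the clear socket (((z of leg_foot in the frame of cleat_hole0 below -0.042 m and distance between leg_foot and cleat_hole0 below 0.052 m and angle between the z axis of leg_foot and the z axis of cleat_hole0, either way round below 0.12 rad) or (z of leg_foot in the frame of cleat_hole1 below -0.042 m and distance between leg_foot and cleat_hole1 below 0.052 m and angle between the z axis of leg_foot and the z axis of cleat_hole1, either way round below 0.12 rad))), for 0.2 s.
At the end, for the whole second after the job is handed in: The leg's foot is at least 42 mm down the clear socket (46 mm deep), its axis within 7 degrees of the socket's; the rod stands in the blue stand's hole, its foot at least 22 mm down, upright within 17 degrees (all of step 2 and ((z of leg_foot in the frame of cleat_hole0 below -0.042 m and distance between leg_foot and cleat_hole0 below 0.052 m and angle between the z axis of leg_foot and the z axis of cleat_hole0, either way round below 0.12 rad) or (z of leg_foot in the frame of cleat_hole1 below -0.042 m and distance between leg_foot and cleat_hole1 below 0.052 m and angle between the z axis of leg_foot and the z axis of cleat_hole1, either way round below 0.12 rad)) and angle between rod_mid's own z axis and vertical below 0.3 rad); the robot touches nothing.
It fails at once if the mug is shifted by more than 30 mm (distance of mug_mid from where it was at the start of the episode above 0.03 m).
It fails at once if the jar is shifted by more than 30 mm (distance of glue_mid from where it was at the start of the episode above 0.03 m).
It fails at once if the bowl is shifted by more than 30 mm (distance of bowl_mid from where it was at the start of the episode above 0.03 m).
It fails at once if the screwdriver is shifted by more than 30 mm (distance of driver_grip from where it was at the start of the episode above 0.03 m).
It also fails if it takes over 62 s, if anything falls off the work surface, if the arm or the gripper's body presses on something with over 40 N, if the wrist force passes 120 N, or if a joint passes its speed limit or range.

## Robot

A 6-joint arm with a two-finger parallel gripper is mounted at the origin on the work surface. World frame = base frame: x ahead of the robot, y to its left, z up, the work surface at z = 0. Lengths are in mm, angles in rad, forces in N, time in s.
With the tool pointing down it reaches from about 250 to 725 mm from the base axis. Payload 4 kg.
Tool frame: the origin (TCP) lies between the finger pads; the fingertips stand ahead of it and the grasp point (between the pads) is the TCP (env.tip_extent is the y of the fingertips in the tool frame, in mm); y points along the fingers, x is the direction in which the jaws open and shut, and the axes are right-handed (so a half turn about y gives the same grasp; the last joint's range is limited). The gripper opens to 85 mm and grips with 20 to 120 N. Pads are 22 mm wide; open, the fingers measure 114 mm over their backs; the gripper's body (76 mm by 85 mm) begins 54 mm behind the grasp point. The pads swing forward as they close: fully open they stand 13 mm farther back than shut.
Start: joints at [1.326, 0.241, 0.005, 1.335, 0, 1.571], TCP at [121.179, 485.093, 250.306] pointing down, gripper open.
Joint ranges: [-2.72, 2.72], [-1.05, 1.87], [-1.09, 1.28], [-1.99, 2.15], [-1.42, 1.44], [-3.14, 3.14]. Speed limits (rad/s): [2.79, 2.79, 3.14, 3.14, 3.14, 3.14].

## Interface

Orientations are given as a 3x3 rotation matrix whose columns are the frame's x, y, z axes.
In Python, from bench import env gives the robot as it stands.
- The arm moves only by the tool apply_moves, never from a script. Its argument "commands" is a list of rows, each a list of 3 entries, a list of its own where there are three numbers: the finger opening in cm, from 0 to 8.54, then the shift along the world's x, y, z in cm, then the turn, a rotation vector about the world's x, y, z in rad. A call has 1 to 10 rows; each row shifts and turns the commanded pose from where the row before left it; what a row does not reach is not made up. A row lasts 1/10 s, in which the tool goes at most 50 mm and 8.59 degrees, less where a joint would pass 70% of its speed; a pose out of reach is approached as far as the arm can. A call with a gripper value outside its range is refused whole. The fingers move at their own pace and stop on an object; "squeeze" is the grip in N (left out, the last holds). Time passes only in rows, so rows that do not move let the fingers close. It gives the time, the measured TCP pose, the force and the opening at its end, in the units of the state.
- env.state(): the state, without advancing time (a new reading comes with each control period).
- env.snapshot(name): name is "scene" or "top" or "wrist"; returns a dict with "pixels" (384x512x3 uint8, red, green, blue), "K" (3x3 intrinsics, pixels), "extrinsics" (4x4, takes a point from camera to world coordinates). Camera axes: x right, y down, z forward; pixel columns grow to the right and rows downward; lengths in mm; the calibration is good to about 2 mm. A picture is of the moment at which its call begins. There is no depth.
- env.finish_job(): hands the job in, once; it reports no verdict.
The state is a dict: "time": time; "joints": joint angles; "dq": joint speeds; "joint_torque": joint torques, N m; "tool_pos": TCP position; "eef_rot": TCP orientation; "ft_force": force on the tool from outside, world axes, zero at the start; "moment": the same for the moment, N m; "grip_width": finger opening in mm.
Only numpy, scipy, OpenCV 4.12 (cv2) and the standard library are available. Lean on these libraries where they do the work, as an engineer would, in place of code of your own. Each camera call takes 0.05 s, during which the arm holds its last target.

## Working session

There is one attempt and no reset: what is moved stays moved. The work goes in short steps, Python scripts to look and compute and a tool call to move; the robot and the scene stay as the last step left them, time stands still between calls to the robot, and variables do not carry over. Pictures are saved under pics/ and viewed, and the job is handed in when it is done.

Besides the shell and the picture viewer there is one more tool, called after "Call:" by a JSON object that holds its "method" and its "body". apply_moves: Moves the arm, as the interface text tells. Its arguments: {"type":"object","properties":{"commands":{"type":"array"},"squeeze":{"type":"number"}},"required":["commands"]}

```bash
ls; mkdir -p pics; python3 - <<'E'
from bench import env
import cv2,numpy as np
print(env.state()); print(env.tip_extent)
for n in ["scene","top","wrist"]:
    s=env.snapshot(n); cv2.imwrite(f"pics/{n}0.png",cv2.resize(s["pixels"][:,:,::-1],(768,576),interpolation=cv2.INTER_CUBIC))
    np.savez(f"{n}0.npz",**s)
    print(n,s["K"],s["extrinsics"])
E
```

```text
pics
{'time': 0.0, 'joints': array([1.32604577e+00, 2.41394706e-01, 3.73971683e-03, 1.33520365e+00,
       1.25450082e-05, 1.57079457e+00]), 'dq': array([ 0.00064809, -0.00016459, -0.0006067 , -0.00011515, -0.00190013,
        0.00015293]), 'joint_torque': array([-1.15671497e-03, -3.72316039e+01,  2.52409905e+01,  1.68001524e-02,
       -2.11353672e-04, -1.16239417e-05]), 'tool_pos': array([121.01146655, 484.53028735, 249.42795551]), 'eef_rot': array([[ 2.42312104e-01, -5.11899695e-04, -9.70198218e-01],
       [ 9.70196161e-01, -1.99781403e-03,  2.42312644e-01],
       [-2.06231538e-03, -9.99997873e-01,  1.25485994e-05]]), 'ft_force': array([-0.37847862, -0.05139976, -0.77663743]), 'moment': array([-0.00641405, -0.03074542, -0.0619392 ]), 'grip_width': 85.58380944789955}
19.0
scene [[406.01030894   0.         262.01244133]
 [  0.         406.01030894 194.75551501]
 [  0.           0.           1.        ]] [[-8.35923278e-01  3.96316028e-01 -3.79691820e-01  9.80880684e+02]
 [ 5.48671190e-01  5.85944154e-01 -5.96346689e-01  6.81579302e+02]
 [-1.38635493e-02 -7.06826042e-01 -7.07251545e
[... 190 characters left out ...]
    0.           1.        ]] [[ 1.29994797e-02 -9.98671193e-01  4.98684458e-02  5.09199878e+02]
 [-9.99906689e-01 -1.27737831e-02  4.84188891e-03 -5.39010843e+00]
 [-4.19844627e-03 -4.99267346e-02 -9.98744058e-01  1.09396059e+03]
 [ 0.00000000e+00  0.00000000e+00  0.00000000e+00  1.00000000e+00]]
wrist [[336.46204958   0.         250.85989947]
 [  0.         336.46204958 189.15429858]
 [  0.           0.           1.        ]] [[ 2.43619701e-01  9.33182268e-01  2.64235304e-01  5.33236027e+01]
 [ 9.69870490e-01 -2.34173195e-01 -6.71874104e-02  5.02877537e+02]
 [-8.21274822e-04  2.72642200e-01 -9.62115147e-01  3.72575573e+02]
 [ 0.00000000e+00  0.00000000e+00  0.00000000e+00  1.00000000e+00]]
```

View pics/scene0.png

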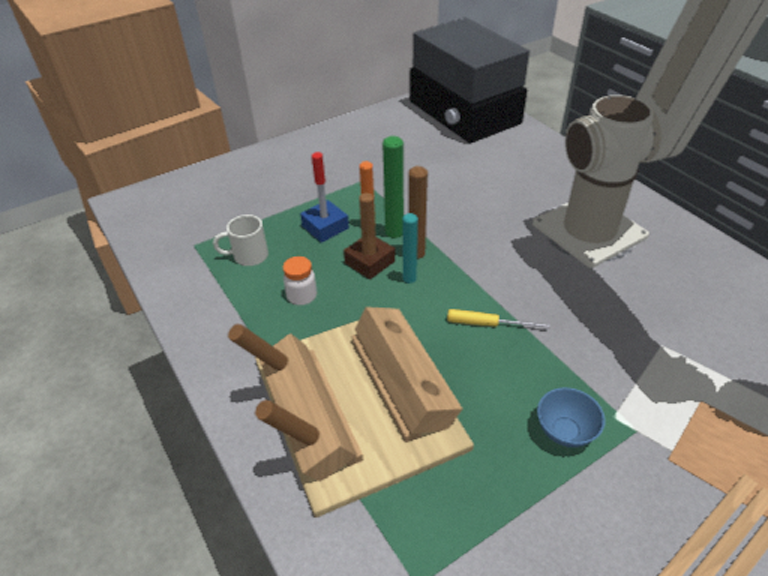

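View pics/top0.png

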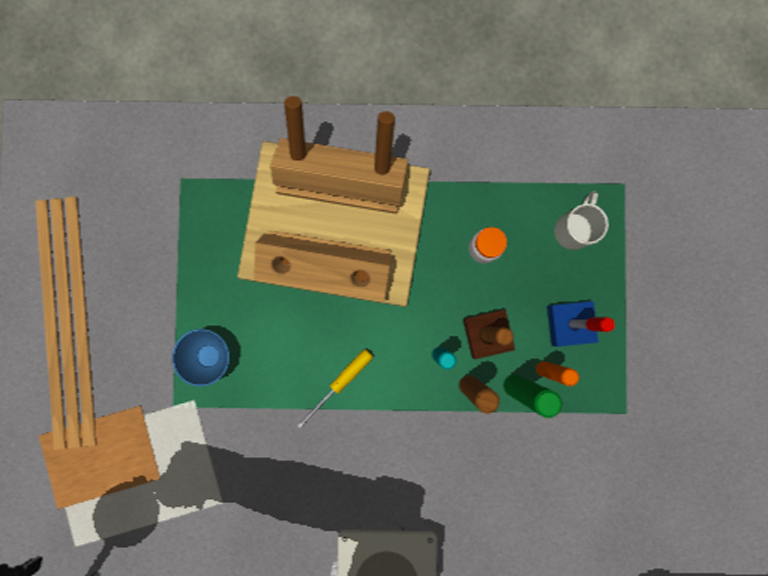

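View pics/wrist0.png

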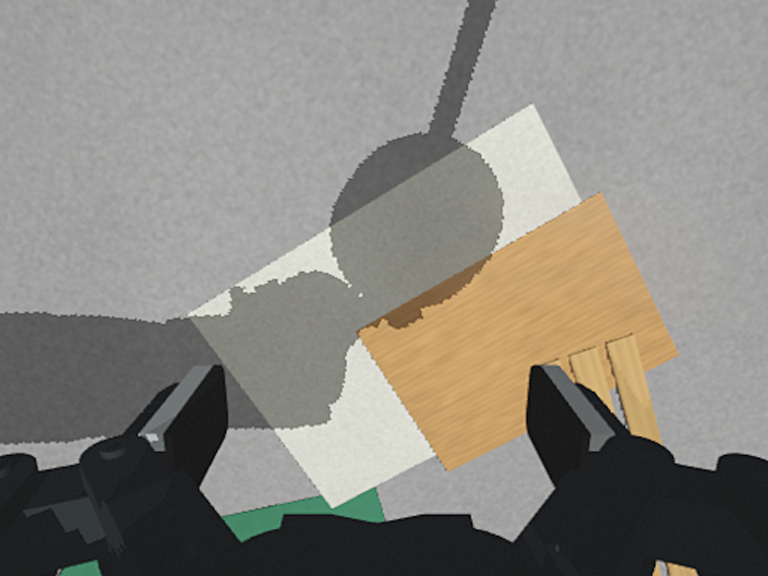

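```bash
python3 - <<'E'
import cv2,numpy as np
def crop(n,x0,x1,y0,y1,out,f):
    p=np.load(n+"0.npz")["pixels"][y0:y1,x0:x1,::-1]
    p=cv2.resize(p,None,fx=f,fy=f,interpolation=cv2.INTER_NEAREST)
    for x in range(x0,x1,10): cv2.putText(p,str(x),((x-x0)*f,8),0,.3,(255,255,255)); cv2.line(p,((x-x0)*f,10),((x-x0)*f,14),(255,255,255))
    for y in range(y0,y1,10): cv2.putText(p,str(y),(0,(y-y0)*f),0,.3,(255,255,255))
    cv2.imwrite("pics/"+out,p)
crop("top",290,420,190,280,"ctop.png",6)
crop("scene",190,300,80,200,"cscene.png",5)
crop("top",155,290,60,205,"cstooltop.png",4)
crop("scene",145,325,190,350,"cstoolscene.png",4)
E
```

```text
(no output)
```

View pics/ctop.png

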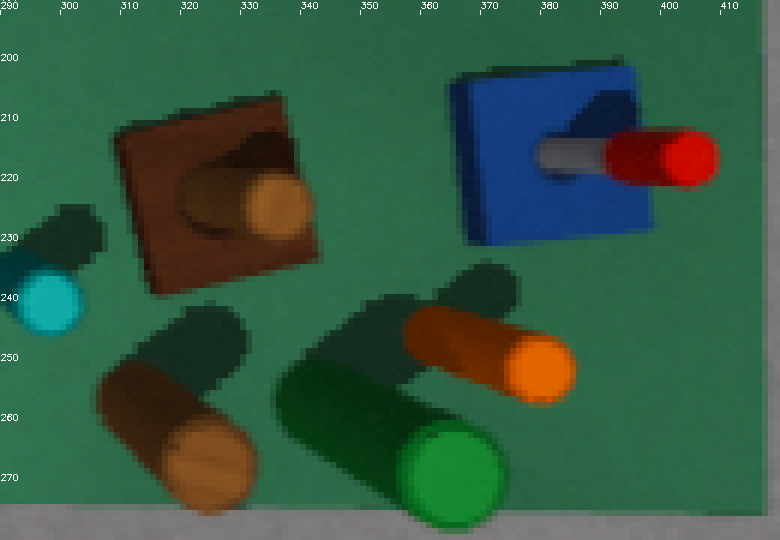

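View pics/cscene.png

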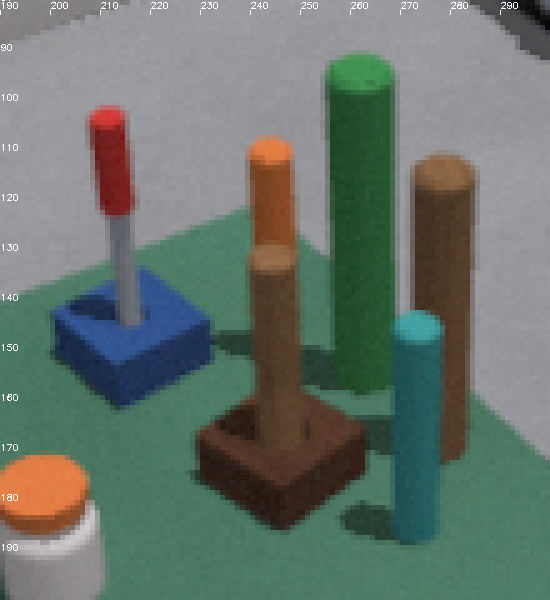

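View pics/cstooltop.png

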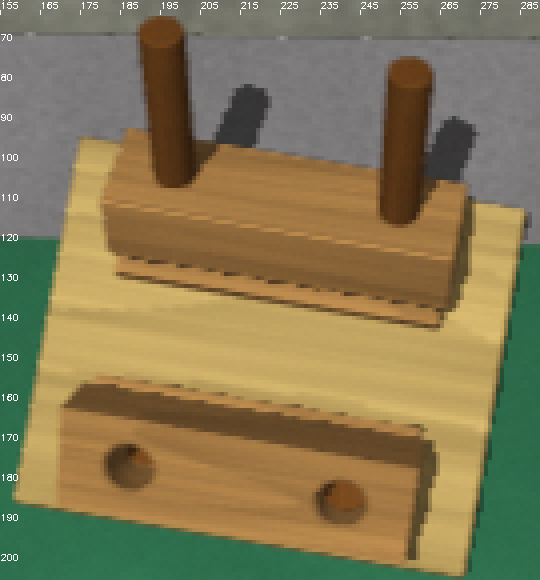

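View pics/cstoolscene.png

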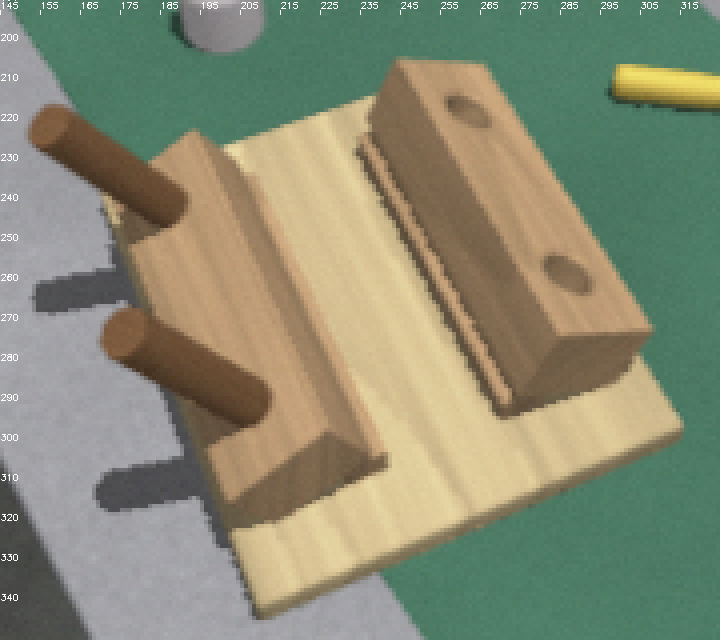

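```bash
cat > h.py <<'E'
import numpy as np,cv2
S={n:dict(np.load(n+"0.npz")) for n in ["scene","top","wrist"]}
def ray(s,uv):
    K,E=s["K"],s["extrinsics"]; d=np.linalg.inv(K)@[uv[0],uv[1],1]
    d=E[:3,:3]@d; return E[:3,3],d/np.linalg.norm(d)
def tri(obs):
    A=np.zeros((3,3));b=np.zeros(3);R=[ray(s,uv) for s,uv in obs]
    for c,d in R:
        P=np.eye(3)-np.outer(d,d);A+=P;b+=P@c
    p=np.linalg.solve(A,b)
    return p,[float(np.linalg.norm((np.eye(3)-np.outer(d,d))@(p-c))) for c,d in R]
def plane(s,uv,z):
    c,d=ray(s,uv); return c+d*(z-c[2])/d[2]
def proj(s,p):
    E=s["extrinsics"];q=E[:3,:3].T@(np.asarray(p,float)-E[:3,3]);q=s["K"]@q;return q[:2]/q[2]
def blobs(s,lo,hi,win,amin=15):
    hsv=cv2.cvtColor(s["pixels"],cv2.COLOR_RGB2HSV);m=cv2.inRange(hsv,np.array(lo),np.array(hi))
    w=np.zeros_like(m);x0,x1,y0,y1=win;w[y0:y1,x0:x1]=m[y0:y1,x0:x1]
    n,l,st,c=cv2.connectedComponentsWithStats(w)
    return [(st[i].tolist(),c[i].round(2).tolist()) for i in range(1,n) if st[i][4]>=amin]
E
python3 - <<'E'
from h import *
t,s=S["top"],S["scene"]
def dump(im,pts):
    hsv=cv2.cvtColor(im["pixels"],cv2.COLOR_RGB2HSV)
    for u,v in pts: print((u,v),hsv[v,u],end=' ')
    print()
dump(t,[(403,216),(395,216),(335,224),(328,224),(187,177),(180,177),(240,185),(240,190),(230,186),(187,182)])
dump(s,[(210,103),(210,110),(243,131),(243,137),(261,217),(258,212),(287,258),(270,230),(282,255)])
E
```

```text
(403, 216) [  1 255 202] (395, 216) [  0 247  97] (335, 224) [ 14 193 136] (328, 224) [ 14 192  61] (187, 177) [ 16 150  97] (180, 177) [ 16 155 150] (240, 185) [ 15 193 123] (240, 190) [ 16 150 114] (230, 186) [ 16 147 161] (187, 182) [ 16 150 134] 
(210, 103) [  0 188 213] (210, 110) [  1 181 110] (243, 131) [ 14 128 146] (243, 137) [ 16 140  73] (261, 217) [ 16  99 136] (258, 212) [ 16  96 173] (287, 258) [ 16  98 130] (270, 230) [ 16  95 191] (282, 255) [ 15  94 108]
```

```bash
python3 - <<'E'
from h import *
t,s=S["top"],S["scene"]
rt=blobs(t,(0,150,140),(8,255,255),(385,415,205,230)); rs=blobs(s,(0,150,160),(8,255,255),(200,220,95,112))
lt=blobs(t,(8,120,100),(22,255,255),(322,345,212,236)); ls=blobs(s,(8,80,105),(22,255,255),(235,255,125,138))
print(rt,rs,lt,ls)
print("rod top",tri([(t,rt[0][1]),(s,rs[0][1])]))
print("leg top",tri([(t,lt[0][1]),(s,ls[0][1])]))
# holes: dark or saturated
def hole(im,win,vth,sth):
    hsv=cv2.cvtColor(im["pixels"],cv2.COLOR_RGB2HSV);x0,x1,y0,y1=win
    w=hsv[y0:y1,x0:x1];m=((w[...,2]<vth)|(w[...,1]>sth)).astype(np.uint8)
    m=cv2.morphologyEx(m,cv2.MORPH_OPEN,np.ones((2,2)))
    n,l,st,c=cv2.connectedComponentsWithStats(m); i=1+np.argmax(st[1:,4])
    cn,_=cv2.findContours((l==i).astype(np.uint8),cv2.RETR_EXTERNAL,cv2.CHAIN_APPROX_NONE)
    e=cv2.fitEllipse(max(cn,key=len)); return (e[0][0]+x0,e[0][1]+y0),e[1],st[i].tolist(),(c[i]+[x0,y0]).round(2)
h=[hole(t,(178,200,168,186),142,175),hole(t,(230,252,176,196),142,175)]
g=[hole(s,(276,298,246,268),160,120),hole(s,(252,274,206,226),160,120)]
for a,b,n in zip(h,g,"01"):
    print(n,a,b); print(tri([(t,a[3]),(s,b[3])]),tri([(t,a[0]),(s,b[0])]))
E
```

```text
[([400, 212, 10, 9, 66], [404.56, 216.08])] [([208, 102, 6, 4, 19], [210.79, 103.42])] [([331, 219, 11, 11, 93], [335.84, 224.1])] [([240, 125, 9, 10, 80], [244.28, 129.38])]
rod top (array([ 506.64544166, -356.56107701,  198.02243493]), [1.0566315251317058, 1.0566315251317728])
leg top (array([ 483.95189423, -190.22009505,  186.71462601]), [0.38406698081107515, 0.38406698081112944])
0 ((187.66920471191406, 177.30263710021973), (10.820212364196777, 12.480411529541016), [4, 4, 13, 12, 122], array([187.65, 177.29])) ((287.19490337371826, 258.99878215789795), (6.502522945404053, 14.297430038452148), [5, 8, 13, 11, 86], array([287.22, 259.03]))
(array([605.83659116, 203.62305823,  75.70047454]), [0.3408706191158177, 0.3408706191157522]) (array([605.82254757, 203.54474204,  75.73197267]), [0.3115387745248961, 0.311538774524834])
1 ((240.49675464630127, 186.06181716918945), (10.563098907470703, 13.399962425231934), [4, 5, 14, 11, 128], array([240.52, 186.07])) ((262.4508056640625, 218.43125343322754), (5.246140956878662, 12.132503509521484), [5, 9, 12, 8, 62], array([262.44, 218.44]))
(array([582.78258149,  54.94754151,  75.41477995]), [0.6379938791492282, 0.6379938791493378]) (array([582.7929792 ,  55.01010791,  75.5159289 ]), [0.6433186019244345, 0.6433186019242443])
```

```bash
python3 - <<'E'
from h import *
t,s=S["top"],S["scene"]
for n,a,b in [("leg",(335.8,224.1),(244,131.5)),("rod",(404.3,216.2),(210.7,103.5)),("green",(365,269),(262,94.5)),("orange",(379.5,251.5),(243.5,110)),("brownbig",(324.5,267.5),(278.5,115)),("turq",(298,241),(273,144.5)),("jarcap",(326.5,162),(198,176))]:
    print(n,tri([(t,a),(s,b)])[0].round(1),tri([(t,a),(s,b)])[1][0])
print("blue stand ctr", np.mean([plane(t,p,40) for p in [(369,203.5),(394,201.5),(397.5,228),(371,230)]],0))
print("leg stand ctr", np.mean([plane(t,p,40) for p in [(309.5,213),(336.5,206.5),(342,233),(316,239)]],0))
E
```

```text
leg [ 483.9 -192.1  177.8] 0.6653891333833799
rod [ 506.7 -356.2  197.8] 1.474608861761088
green [ 382.7 -246.3  243. ] 0.19911315964723889
orange [ 416.7 -304.7  168. ] 1.2724380314181338
brownbig [ 381.5 -157.5  217. ] 0.7524741464790968
turq [440.5 -99.  169.2] 1.380788922546597
jarcap [ 654.  -184.8   88.2] 1.939643298017682
blue stand ctr [ 505.36591979 -355.3226922    40.        ]
leg stand ctr [ 482.72027453 -191.49718046   40.        ]
```

Call:
{"method": "apply_moves", "body": {"commands": [[8.5,[2,-4,1],[0,0,0.1]],[8.5,[3,-3,1],[0,0,0]]]}}

```text
time: 0.35
tool_pos: [170.3, 413.6, 269.4]
eef_rot: [[0.139, -0.001, -0.99], [0.99, -0.003, 0.139], [-0.003, -1.0, 0.001]]
ft_force: [0.8, -0.5, 0.5]
grip_width: 85.1
```

```bash
python3 -c "
from bench import env
s=env.state();print(s['joints'],s['tool_pos'],s['eef_rot'])"
```

```text
[ 1.18011661e+00  1.30660327e-01 -8.12962745e-02  1.36230853e+00
  2.05982372e-05  1.31977297e+00] [170.31744387 413.55810144 269.37840246] [[ 1.39200617e-01 -1.34002440e-03 -9.90263295e-01]
 [ 9.90258518e-01 -3.19958375e-03  1.39204275e-01]
 [-3.35496747e-03 -9.99993983e-01  8.81586548e-04]]
```

Call:
{"method": "apply_moves", "body": {"commands": [[8.5,[3,-3,0.5],[0,0,0]],[8.5,[3,-3,0.5],[0,0,0]],[8.5,[3.5,-2.5,0.5],[0,0,0]],[8.5,[4,-2.5,0.5],[0,0,0]],[8.5,[4,-2.5,0.5],[0,0,0]],[8.5,[4,-2.5,0.5],[0,0,0]],[8.5,[4,-2.5,0],[0,0,0]],[8.5,[4,-2.5,0],[0,0,0]],[8.5,[4,-2.5,0],[0,0,0]],[8.5,[4,-2.5,0],[0,0,0]]]}}

```text
time: 1.35
tool_pos: [547.5, 153.7, 300.0]
eef_rot: [[0.145, -0.0, -0.989], [0.989, 0.0, 0.145], [-0.0, -1.0, 0.0]]
ft_force: [-0.7, 1.8, -0.1]
grip_width: 85.4
```

Call:
{"method": "apply_moves", "body": {"commands": [[8.5,[4,-2.5,0],[0,0,0]],[8.5,[0,0,0],[0,0,0]],[8.5,[0,0,0],[0,0,0]],[8.5,[0,0,0],[0,0,0]]]}}

```text
time: 1.75
tool_pos: [585.4, 130.4, 300.1]
eef_rot: [[0.144, -0.001, -0.99], [0.99, 0.0, 0.144], [-0.0, -1.0, 0.001]]
ft_force: [1.2, 0.3, 0.0]
grip_width: 84.8
```

```bash
python3 - <<'E'
from bench import env
import cv2,numpy as np
s=env.snapshot("wrist");np.savez("w1.npz",**s);cv2.imwrite("pics/w1.png",cv2.resize(s["pixels"][:,:,::-1],(768,576)))
st=env.state();print(st["joints"],st["dq"].max(),st["tool_pos"])
E
```

```text
[2.19799063e-01 4.36019687e-01 4.12050694e-01 1.54709299e+00
 1.99659899e-04 3.63382593e-01] 0.011198178420808034 [585.27382118 130.81331817 300.56394044]
```

View pics/w1.png

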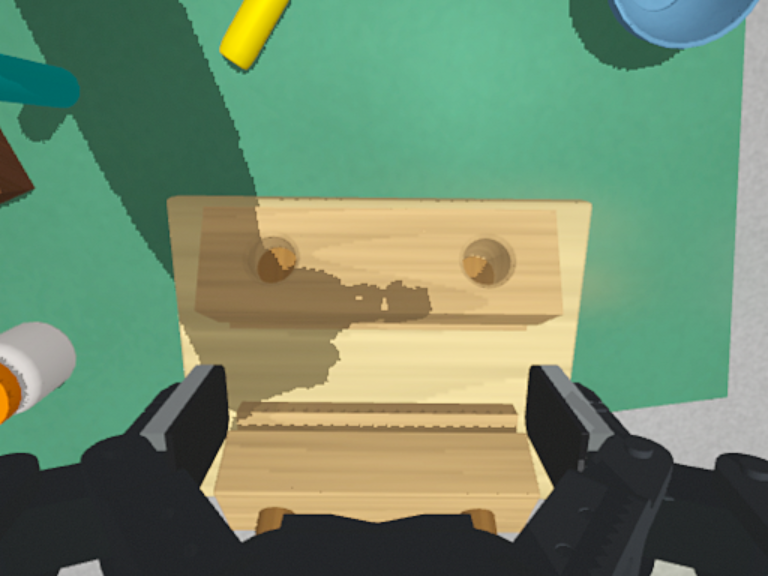

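Call:
{"method": "apply_moves", "body": {"commands": [[8.5,[-4,-1,2],[0,0,0]],[8.5,[-4,-1,2],[0,0,0]],[8.5,[-1,-3,2],[0,0,0]],[8.5,[0,0,0],[0,0,0]],[8.5,[0,0,0],[0,0,0]],[8.5,[0,0,0],[0,0,0]]]}}

```text
time: 2.4
tool_pos: [495.9, 81.0, 359.9]
eef_rot: [[0.143, -0.0, -0.99], [0.99, 0.0, 0.143], [0.0, -1.0, 0.0]]
ft_force: [-0.1, -0.2, 0.3]
grip_width: 84.9
```

```bash
python3 - <<'E'
from bench import env
import cv2,numpy as np
s=env.snapshot("wrist");np.savez("w2.npz",**s)
for n,(x0,x1,y0,y1) in [("w1",(150,360,145,205)),("w2",(150,420,160,300))]:
    p=np.load(n+".npz")["pixels"][y0:y1,x0:x1,::-1]
    f=780//(x1-x0); p=cv2.resize(p,None,fx=f,fy=f,interpolation=cv2.INTER_NEAREST)
    for x in range(x0,x1,10): cv2.putText(p,str(x),((x-x0)*f,8),0,.3,(0,0,0))
    for y in range(y0,y1,10): cv2.putText(p,str(y),(0,(y-y0)*f),0,.3,(0,0,0))
    cv2.imwrite(f"pics/c{n}.png",p)
E
```

```text
(no output)
```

View pics/cw1.png

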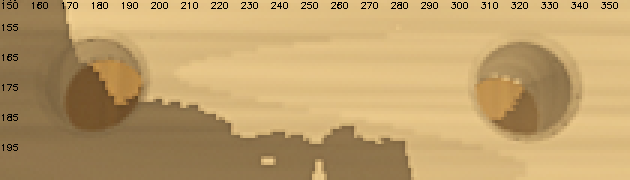

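View pics/cw2.png

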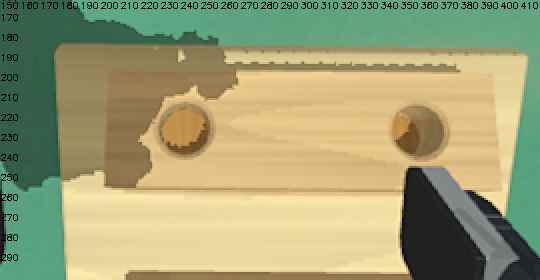

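```bash
python3 - <<'E'
from h import *
w1,w2=[dict(np.load(n+".npz")) for n in("w1","w2")];t,s=S["top"],S["scene"]
def rim(im,c,rmin,rmax):
    g=cv2.GaussianBlur(im["pixels"],(3,3),0).astype(float)
    pts=[]
    for a in np.linspace(0,2*np.pi,72,endpoint=False):
        r=np.arange(rmin,rmax,.25)
        u=(c[0]+r*np.cos(a)).astype(np.float32);v=(c[1]+r*np.sin(a)).astype(np.float32)
        pr=cv2.remap(g.astype(np.float32),u[None],v[None],cv2.INTER_LINEAR)[0].sum(1)
        d=np.abs(np.gradient(pr,.25)); k=np.where(d>12)[0]
        if len(k):
            pts.append((u[k[-1]],v[k[-1]]))
    pts=np.array(pts,np.float32)
    for _ in range(5):
        (x,y),(a1,b1),th=cv2.fitEllipse(pts)
        R=np.array([[np.cos(np.radians(th)),np.sin(np.radians(th))],[-np.sin(np.radians(th)),np.cos(np.radians(th))]])
        q=(pts-[x,y])@R.T/[a1/2,b1/2];e=np.abs(np.hypot(*q.T)-1);pts=pts[e<max(.06,np.percentile(e,90) if _<3 else 1)]
    return (round(x,2),round(y,2)),(round(a1,1),round(b1,1)),len(pts)
R={}
for n,im,c in [("1w1",w1,(182.3,173.2)),("0w1",w1,(325.8,174.7)),("1w2",w2,(243.5,225.3)),("0w2",w2,(359.5,225.8))]:
    R[n]=rim(im,c,12,20);print(n,R[n])
man={"0":(( 325.8,174.7),(359.5,225.8),(187.6,177)),"1":((182.3,173.2),(243.5,225.3),(240.5,186))}
for k in "01":
    print(k,tri([(w1,man[k][0]),(w2,man[k][1])]))
    print("  +top",tri([(w1,man[k][0]),(w2,man[k][1]),(t,man[k][2])]))
    print("  auto",tri([(w1,R[k+"w1"][0]),(w2,R[k+"w2"][0]),(t,man[k][2])]))
    for im,c in [(w1,man[k][0]),(w2,man[k][1]),(t,man[k][2])]: print("  z83",plane(im,c,83).round(1))
E
```

```text
1w1 ((184.22, 171.95), (29.9, 36.4), 48)
0w1 ((325.57, 174.57), (36.6, 39.4), 68)
1w2 ((241.89, 223.07), (33.7, 35.3), 62)
0w2 ((359.45, 227.44), (33.6, 36.0), 56)
0 (array([608.32185315, 207.64168355,  79.97966792]), [0.3310910888697103, 0.33109108886959576])
  +top (array([606.06104343, 204.63726949,  85.93303328]), [2.1532273864339104, 1.0321658994190535, 3.089312908693545])
  auto (array([605.21525797, 203.22193133,  91.53230528]), [2.2636905725392467, 0.6237513837284122, 2.83893429171739])
  z83 [607.4 207.4  83. ]
  z83 [607.1 206.5  83. ]
  z83 [606.2 202.1  83. ]
1 (array([583.91079294,  60.58209708,  85.20350055]), [0.29479630144894364, 0.2947963014489472])
  +top (array([585.3433121 ,  57.69733761,  76.88860597]), [1.1060201272822576, 2.8073346295799535, 3.674408318712913])
  auto (array([585.9908988 ,  57.08971975,  67.26056911]), [1.7540372539358884, 1.6932658245389456, 2.7102989105784063])
  z83 [584.2  60.3  83. ]
  z83 [585.   60.2  83. ]
  z83 [583.   54.2  83. ]
```

Call:
{"method": "apply_moves", "body": {"commands": [[8.5,[0,-4.5,-0.5],[0,0,0]],[8.5,[0,-4.5,-0.5],[0,0,0]],[8.5,[0,-4.5,-0.5],[0,0,0]],[8.5,[0,-4.5,-0.5],[0,0,0]],[8.5,[0,-4.5,-0.5],[0,0,0]],[8.5,[0,-4.5,-0.5],[0,0,0]],[8.5,[0,-4.5,-0.5],[0,0,0]],[8.5,[0,-4,-0.5],[0,0,0]],[8.5,[1,-4,-1],[0,0,0]],[8.5,[0,-2,0],[0,0,0]]]}}

```text
time: 3.45
tool_pos: [506.4, -337.2, 306.1]
eef_rot: [[0.146, -0.004, -0.989], [0.989, 0.003, 0.146], [0.002, -1.0, 0.005]]
ft_force: [-0.1, 0.1, -0.3]
grip_width: 84.5
```

Call:
{"method": "apply_moves", "body": {"commands": [[8.5,[0,0,0],[0,0,0]],[8.5,[0,0,0],[0,0,0]],[8.5,[0,0,0],[0,0,0]]]}}

```text
time: 3.75
tool_pos: [506.6, -333.6, 309.9]
eef_rot: [[0.143, -0.001, -0.99], [0.99, 0.001, 0.143], [0.001, -1.0, 0.001]]
ft_force: [0.8, 0.2, 0.2]
grip_width: 85.0
```

```bash
python3 - <<'E'
from bench import env
import cv2,numpy as np
for n in["wrist","top"]:
    s=env.snapshot(n);np.savez(n+"3.npz",**s);cv2.imwrite(f"pics/{n}3.png",cv2.resize(s["pixels"][:,:,::-1],(768,576)))
st=env.state();print(st["joints"],st["tool_pos"])
E
```

```text
[-5.82414228e-01  4.51304849e-01  4.61404003e-01  1.58058658e+00
  2.36461772e-04 -4.39546601e-01] [ 506.60314299 -333.580661    310.66255809]
```

View pics/wrist3.png

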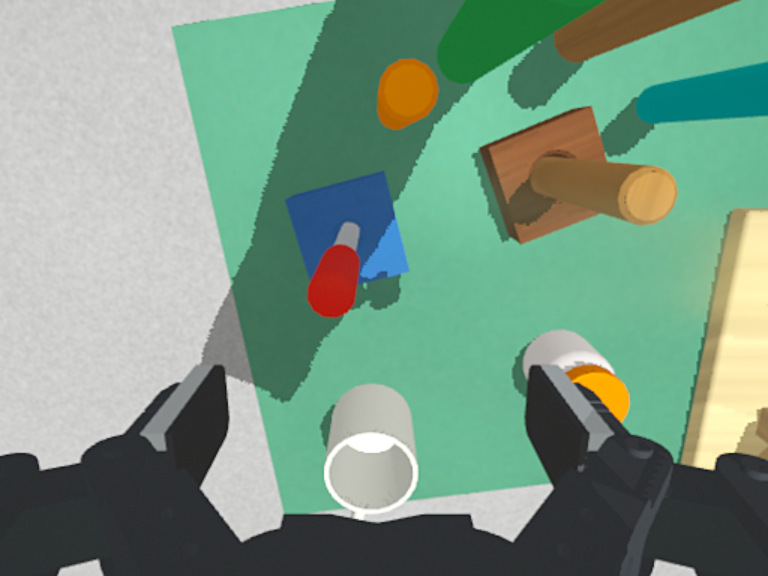

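```bash
python3 - <<'E'
from h import *
w=dict(np.load("wrist3.npz"));t=S["top"]
print(blobs(w,(0,150,60),(6,255,255),(200,245,155,215)))
print("rod wrist z200",plane(w,(221.3,195),200)," top",plane(t,(404.3,216.2),200), "tri",tri([(w,(221.3,195)),(t,(404.3,216.2))]))
print("leg wrist z180",plane(w,(433.3,130.5),180)," top",plane(t,(335.8,224.1),180),tri([(w,(433.3,130.5)),(t,(335.8,224.1))]))
print("stand blue wrist",np.mean([plane(w,(a/1.5,b/1.5),40) for a,b in [(287,199),(384,172),(408,270),(311,298)]],0))
print("stand leg wrist",np.mean([plane(w,(a/1.5,b/1.5),40) for a,b in [(482,149),(592,108),(608+8,198),(521,242)]],0))
E
```

```text
[([205, 163, 34, 49, 1238], [222.66, 188.12])]
rod wrist z200 [ 504.02300818 -353.40574515  200.        ]  top [ 505.47202868 -354.52332374  200.        ] tri (array([ 504.91657001, -354.18337875,  199.04452775]), [0.8639722607093303, 0.8639722607092927])
leg wrist z180 [ 483.05559663 -191.2470225   180.        ]  top [ 483.4425681  -191.26959791  180.        ] (array([ 483.25809407, -191.2387762 ,  179.88884542]), [0.18896429006748372, 0.18896429006745127])
stand blue wrist [ 505.73513903 -354.70107441   40.        ]
stand leg wrist [ 482.11078564 -192.28209472   40.        ]
```

Call:
{"method": "apply_moves", "body": {"commands": [[8.5,[-0.2,-2.1,0],[0,0,-0.01]],[8.5,[0,0,-4],[0,0,0]],[8.5,[0,0,-4],[0,0,0]],[8.5,[0,0,-4],[0,0,0]],[8.5,[0,0,-2.3],[0,0,0]],[8.5,[0,0,0],[0,0,0]],[8.5,[0,0,0],[0,0,0]]]}}

```text
time: 4.55
tool_pos: [504.6, -355.3, 168.3]
eef_rot: [[0.153, 0.0, -0.988], [0.988, -0.0, 0.153], [-0.0, -1.0, -0.001]]
ft_force: [0.8, -0.6, 0.2]
grip_width: 84.5
```

Call:
{"method": "apply_moves", "body": {"commands": [[2,[0,0,0],[0,0,0]],[2,[0,0,0],[0,0,0]],[2,[0,0,0],[0,0,0]],[2,[0,0,0],[0,0,0]],[2,[0,0,0],[0,0,0]],[2,[0,0,0],[0,0,0]]], "squeeze": 50}}

```text
time: 5.15
tool_pos: [504.6, -356.1, 168.2]
eef_rot: [[0.154, 0.001, -0.988], [0.988, -0.001, 0.154], [-0.0, -1.0, -0.001]]
ft_force: [-0.2, 1.2, 4.6]
grip_width: 22.9
```

```bash
python3 - <<'E'
from bench import env
import cv2,numpy as np
s=env.snapshot("wrist");cv2.imwrite(f"pics/w4.png",cv2.resize(s["pixels"][:,:,::-1],(768,576)))
np.savez("w4.npz",**s)
s=env.snapshot("scene");cv2.imwrite(f"pics/s4.png",cv2.resize(s["pixels"][60:220,120:320,::-1],(800,640))[:600])
st=env.state();print(st["joints"],st["tool_pos"],st["ft_force"],st["grip_width"])
E
```

```text
[-6.14655229e-01  5.15167427e-01  1.94310302e-01  1.24838834e+00
  2.31346060e-04 -4.59895432e-01] [ 504.5886752  -356.09383981  168.22715493] [0.2563685  0.38638744 5.77023624] 22.689713957300654
```

View pics/w4.png

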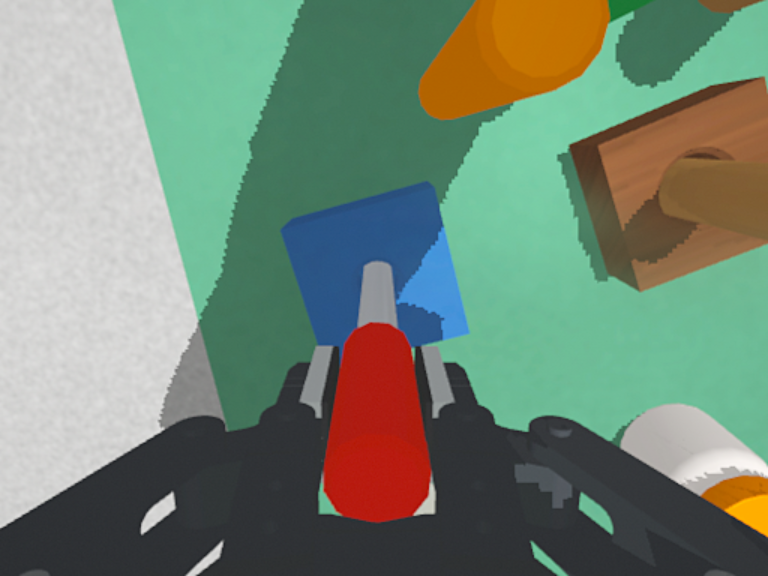

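View pics/s4.png

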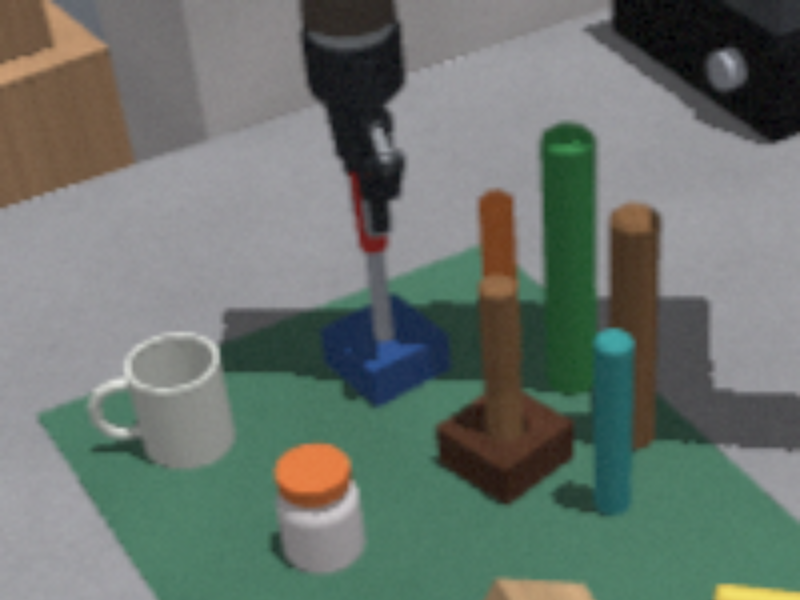

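Call:
{"method": "apply_moves", "body": {"commands": [[2,[0,0,2],[0,0,0]],[2,[0,0,3],[0,0,0]],[2,[0,0,4],[0,0,0]],[2,[0,0.5,3],[0,0,0]],[2,[0.1,3,0],[0,0,0]],[2,[0.1,4.5,0],[0,0,0]],[2,[0.1,4.5,0],[0,0,0]],[2,[0.1,4.5,0],[0,0,0]]], "squeeze": 70}}

```text
time: 6.05
tool_pos: [507.5, -184.5, 286.3]
eef_rot: [[0.155, -0.002, -0.988], [0.988, 0.001, 0.155], [0.0, -1.0, 0.002]]
ft_force: [1.2, 1.7, -1.0]
grip_width: 22.3
```

Call:
{"method": "apply_moves", "body": {"commands": [[2,[0.1,4.5,0],[0,0,0]],[2,[0.1,4.5,0],[0,0,0]],[2,[0.1,4.5,0],[-0.0188,-0.1207,0]],[2,[0.1,4.5,0],[-0.0188,-0.1207,0]],[2,[0.1,4.5,0],[-0.0188,-0.1207,0]],[2,[0.1,4.5,0],[-0.0188,-0.1207,0]],[2,[0,4.5,0],[0,0,0]],[2,[0,4.5,0],[0,0,0]],[2,[0,4,0],[0,0,0]],[2,[0,0.8,0],[0,0,0]]]}}

```text
time: 7.05
tool_pos: [513.4, 226.1, 286.2]
eef_rot: [[0.149, 0.463, -0.874], [0.989, -0.07, 0.131], [0.0, -0.884, -0.468]]
ft_force: [0.5, -0.6, -1.4]
grip_width: 22.4
```

Call:
{"method": "apply_moves", "body": {"commands": [[2,[0,0,0],[0,0,0]],[2,[0,0,0],[0,0,0]],[2,[0,0,0],[0,0,0]]]}}

```text
time: 7.35
tool_pos: [514.1, 220.5, 286.9]
eef_rot: [[0.156, 0.463, -0.872], [0.988, -0.074, 0.138], [-0.001, -0.883, -0.469]]
ft_force: [0.3, 0.1, -2.0]
grip_width: 22.5
```

```bash
cat > shot.py <<'E'
import sys,cv2,numpy as np
from bench import env
tag=sys.argv[1]
B={"scene":(200,340,170,290),"top":(150,290,110,230),"wrist":(100,400,60,300)}
for n in ["scene","top","wrist"]:
    s=env.snapshot(n);np.savez(n+tag+".npz",**s)
    x0,x1,y0,y1=B[n];p=s["pixels"][y0:y1,x0:x1,::-1];f=min(750//(x1-x0),5)
    p=cv2.resize(p,None,fx=f,fy=f,interpolation=cv2.INTER_CUBIC)
    for x in range(x0,x1,10): cv2.putText(p,str(x),((x-x0)*f,8),0,.3,(255,255,255));
    for y in range(y0,y1,10): cv2.putText(p,str(y),(0,(y-y0)*f),0,.3,(255,255,255))
    cv2.imwrite(f"pics/{n}{tag}.png",p)
st=env.state();print(st["tool_pos"],st["eef_rot"][:,1],st["ft_force"],st["grip_width"],st["time"])
E
python3 shot.py 5
```

```text
[514.33097319 220.72271794 287.42822619] [ 0.46375724 -0.07320791 -0.88293251] [-0.21836117 -0.05411629 -1.97927843] 22.193316983843822 7.5
```

View pics/scene5.png

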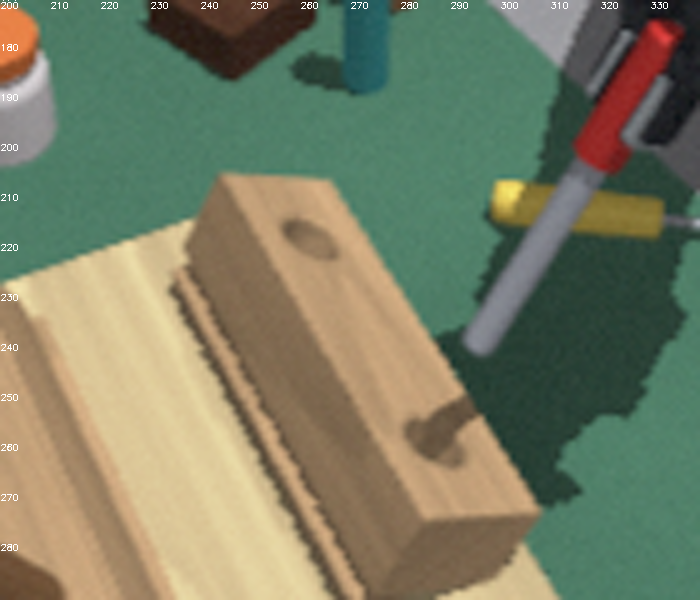

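View pics/top5.png

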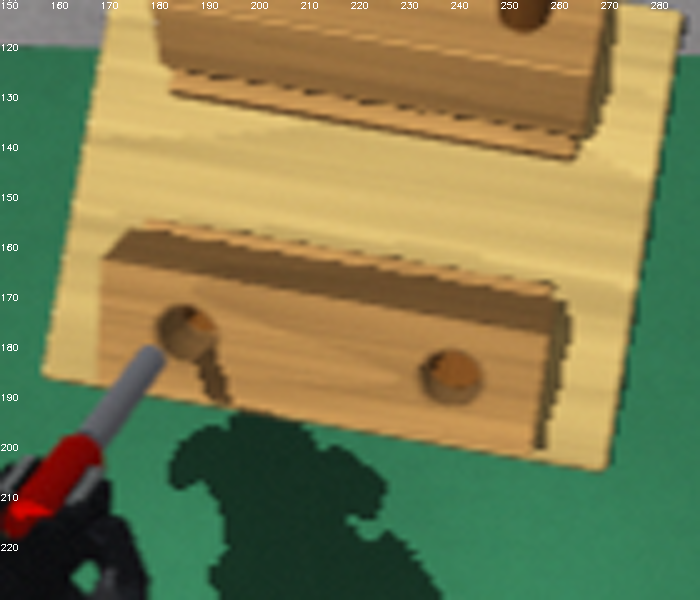

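View pics/wrist5.png

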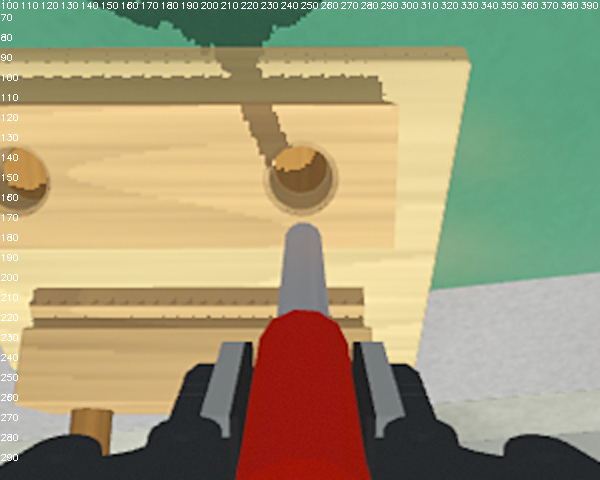

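```bash
python3 - <<'E'
from h import *
T,Sc,W=[dict(np.load(n+"5.npz")) for n in("top","scene","wrist")]
tip=np.array([587.6,209.1,147.9])
print(proj(T,tip),proj(Sc,tip),proj(W,tip))
print(tri([(T,(180.3,181)),(Sc,(296.6,239))]),tri([(T,(180.3,181)),(Sc,(296.6,239)),(W,(251,174.5))]))
print("hole",tri([(T,(187.2,176.6)),(Sc,(287,258))]),tri([(W,(250,149)),(T,(187.2,176.6)),(Sc,(287,258))]))
for im,c in((W,(250,149)),(T,(187.2,176.6)),(Sc,(287,258))): print(plane(im,c,83))
E
```

```text
[179.7005857 181.640357 ] [295.5272661  239.13301509] [249.73966036 178.58134416]
(array([587.3384417 , 208.97948162, 148.03633669]), [2.411078599312912, 2.4110785993130985]) (array([586.62528221, 209.3476988 , 145.78974435]), [3.128525335963399, 2.213406114783445, 1.6929495696120158])
hole (array([607.09499196, 203.87456271,  81.27229403]), [0.49923791408932894, 0.4992379140892007]) (array([606.96194758, 204.66433749,  80.60800779]), [1.5891437897390903, 1.1121124566063982, 0.8657241049411066])
[604.63791163 206.52056372  83.        ]
[607.33385994 203.22764062  83.        ]
[607.45777052 205.14494501  83.        ]
```

Call:
{"method": "apply_moves", "body": {"commands": [[2,[-1.5,0.1,0],[0,0,0]],[2,[1.39,-0.22,-2.65],[0,0,0]],[2,[1.39,-0.22,-2.65],[0,0,0]],[2,[0,0,0],[0,0,0]],[2,[0,0,0],[0,0,0]]]}}

```text
time: 8.0
tool_pos: [526.2, 218.1, 234.0]
eef_rot: [[0.155, 0.462, -0.873], [0.988, -0.073, 0.136], [-0.001, -0.884, -0.468]]
ft_force: [0.3, 0.2, -0.0]
grip_width: 22.7
```

```bash
python3 shot.py 6
```

```text
[527.29156664 219.18099108 236.13400802] [ 0.46590863 -0.0708643  -0.88199059] [-0.33121211  0.64578601 -1.63311141] 22.310721448521747 8.15
```

View pics/scene6.png

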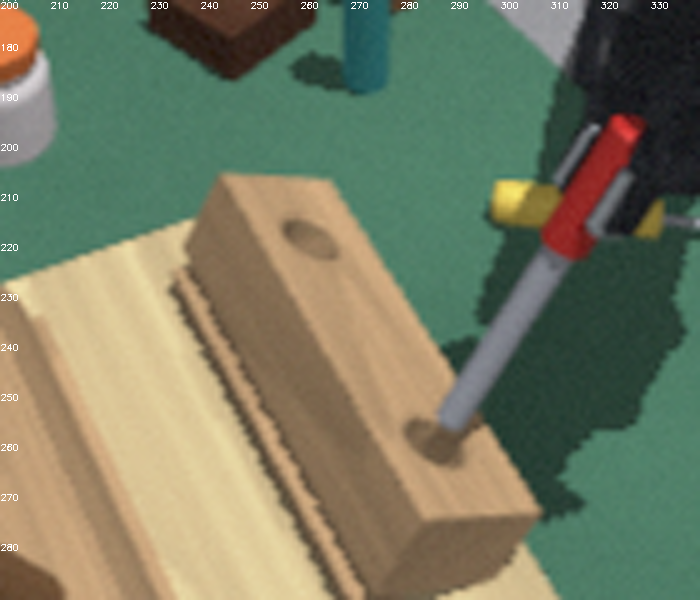

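View pics/top6.png

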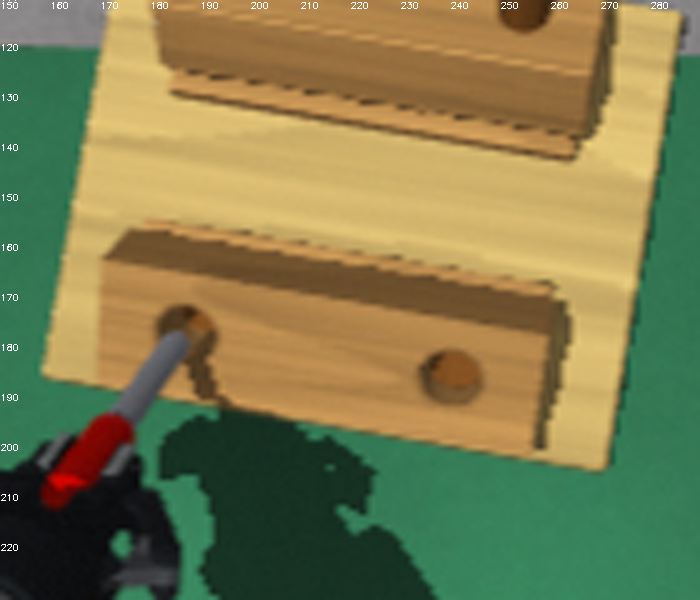

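View pics/wrist6.png

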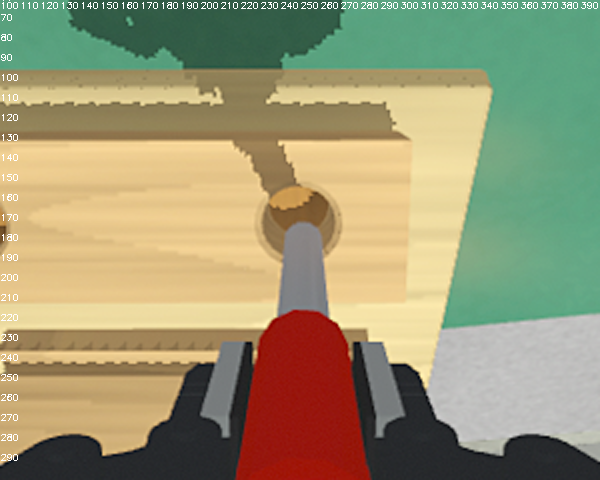

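Call:
{"method": "apply_moves", "body": {"commands": [[2,[0.7,-0.11,-1.32],[0,0,0]],[2,[0.7,-0.11,-1.32],[0,0,0]],[2,[0.23,-0.04,-0.44],[0,0,0]],[2,[0,0,0],[0,0,0]]]}}

```text
time: 8.55
tool_pos: [543.1, 216.1, 203.6]
eef_rot: [[0.154, 0.464, -0.873], [0.988, -0.072, 0.136], [-0.0, -0.883, -0.469]]
ft_force: [-0.2, -0.5, -1.5]
grip_width: 23.0
```

Call:
{"method": "apply_moves", "body": {"commands": [[2,[0.14,-0.02,-0.26],[0,0,0]],[2,[0.14,-0.02,-0.26],[0,0,0]],[2,[0,0,0],[0,0,0]]]}}

```text
time: 8.85
tool_pos: [546.1, 215.8, 198.5]
eef_rot: [[0.154, 0.464, -0.872], [0.988, -0.072, 0.136], [0.0, -0.883, -0.47]]
ft_force: [0.1, 1.0, -1.1]
grip_width: 22.5
```

Call:
{"method": "apply_moves", "body": {"commands": [[2,[0.14,-0.02,-0.26],[0,0,0]],[2,[0.14,-0.02,-0.26],[0,0,0]],[2,[0,0,0],[0,0,0]]]}}

```text
time: 9.15
tool_pos: [548.8, 215.1, 192.6]
eef_rot: [[0.154, 0.463, -0.873], [0.988, -0.073, 0.136], [-0.0, -0.883, -0.469]]
ft_force: [-0.6, 0.7, -1.0]
grip_width: 22.8
```

Call:
{"method": "apply_moves", "body": {"commands": [[2,[0.14,-0.02,-0.26],[0,0,0]],[2,[0.14,-0.02,-0.26],[0,0,0]],[2,[0,0,0],[0,0,0]]]}}

```text
time: 9.45
tool_pos: [551.5, 214.7, 187.3]
eef_rot: [[0.154, 0.463, -0.873], [0.988, -0.073, 0.136], [-0.0, -0.883, -0.469]]
ft_force: [-0.5, -0.4, -1.7]
grip_width: 22.4
```

Call:
{"method": "apply_moves", "body": {"commands": [[2,[0.14,-0.02,-0.26],[0,0,0]],[2,[0.09,-0.015,-0.18],[0,0,0]],[2,[0,0,0],[0,0,0]]]}}

```text
time: 9.75
tool_pos: [553.9, 214.4, 183.1]
eef_rot: [[0.154, 0.463, -0.873], [0.988, -0.073, 0.136], [-0.0, -0.883, -0.469]]
ft_force: [-0.1, -0.4, -1.4]
grip_width: 22.3
```

Call:
{"method": "apply_moves", "body": {"commands": [[2,[0.09,-0.015,-0.18],[0,0,0]],[2,[0,0,0],[0,0,0]]]}}

```text
time: 9.95
tool_pos: [555.1, 214.5, 182.0]
eef_rot: [[0.154, 0.464, -0.872], [0.988, -0.072, 0.136], [0.001, -0.883, -0.47]]
ft_force: [-1.0, -1.1, 0.3]
grip_width: 22.2
```

Call:
{"method": "apply_moves", "body": {"commands": [[2,[0.09,-0.015,-0.18],[0,0,0]],[2,[0,0,0],[0,0,0]]]}}

```text
time: 10.15
tool_pos: [555.9, 214.7, 182.3]
eef_rot: [[0.154, 0.466, -0.871], [0.988, -0.071, 0.136], [0.001, -0.882, -0.471]]
ft_force: [-8.7, -0.7, 12.0]
grip_width: 22.3
```

```bash
python3 shot.py 7
```

```text
[555.86695269 214.67809581 182.27068201] [ 0.46608345 -0.07115238 -0.88187502] [-9.2752873  -2.20933137 11.72829327] 22.255660804474278 10.3
```

View pics/wrist7.png

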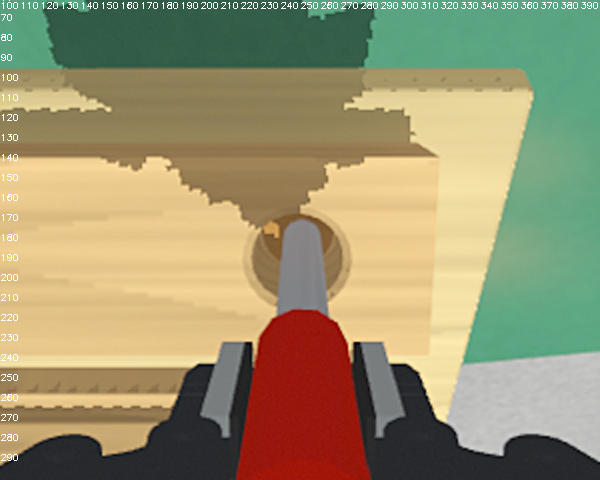

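View pics/scene7.png

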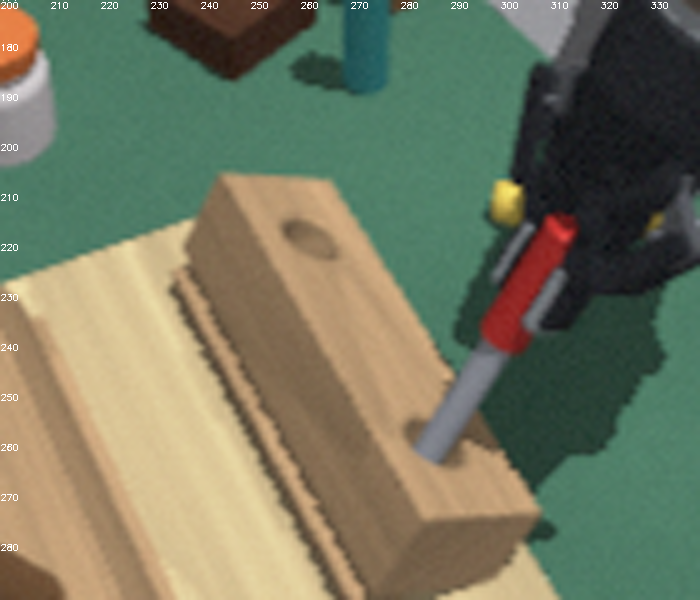

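```bash
python3 - <<'E'
from h import *
W,T,Sc=[dict(np.load(n+"7.npz")) for n in("wrist","top","scene")]
tcp=np.array([555.87,214.68,182.27]);d=np.array([.466,-.0712,-.8819])
m=tcp+d*(158.2-46)
print(m,proj(W,m),proj(W,tcp+d*158.2),proj(T,m),proj(Sc,m))
p=W["pixels"][150:230,205:295,::-1];cv2.imwrite("pics/rim.png",cv2.resize(p,None,fx=8,fy=7,interpolation=cv2.INTER_CUBIC)[:600,:800])
E
```

```text
[608.1552  206.69136  83.32082] [249.29929879 193.58630577] [249.5160027 178.3581602] [185.94184938 176.27941819] [287.13998503 258.47298919]
```

View pics/rim.png

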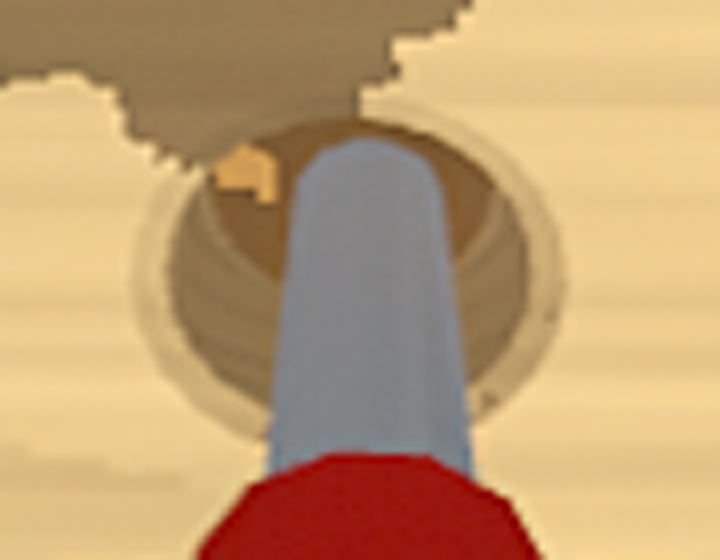

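Call:
{"method": "apply_moves", "body": {"commands": [[2,[-1.4,0.22,2.65],[0,0,0]],[2,[-1.62,0.26,3.1],[0,0,0]],[2,[-1.62,0.25,3.1],[0,0,0]],[2,[0,-2,1],[0,0,0]],[2,[0,-4.5,0.5],[0,0,0]],[2,[0,-4.5,0.5],[0,0,0]],[2,[0,-4.5,0],[0,0,0]],[2,[0,-4.5,0],[0,0,0]],[2,[0,-4.5,0],[0,0,0]],[2,[0,-4.5,0],[0,0,0]]]}}

```text
time: 11.3
tool_pos: [508.9, -70.2, 288.7]
eef_rot: [[0.154, 0.465, -0.872], [0.988, -0.073, 0.136], [-0.0, -0.883, -0.47]]
ft_force: [0.7, 0.1, -2.1]
grip_width: 22.5
```

Call:
{"method": "apply_moves", "body": {"commands": [[2,[0,-4.5,0],[0,0,0]],[2,[0,-4.5,0],[0,0,0]],[2,[0,-4.5,0],[0,0,0]],[2,[0,-4.5,0],[0,0,0]],[2,[0,-4.5,0],[0,0,0]],[2,[0,-4,0],[0.0188,0.1207,0]],[2,[0,-3,0],[0.0188,0.1207,0]],[2,[0,0,0],[0.0188,0.1207,0]],[2,[0,0,0],[0.0188,0.1207,0]],[2,[0,0,0],[0,0,0]]]}}

```text
time: 12.3
tool_pos: [511.8, -364.0, 283.9]
eef_rot: [[0.153, -0.005, -0.988], [0.988, 0.004, 0.153], [0.003, -1.0, 0.006]]
ft_force: [0.7, -0.1, -1.3]
grip_width: 22.7
```

Call:
{"method": "apply_moves", "body": {"commands": [[2,[0,0,0],[0,0,0]],[2,[0,0,0],[0,0,0]]]}}

```text
time: 12.5
tool_pos: [508.8, -363.3, 288.9]
eef_rot: [[0.154, 0.002, -0.988], [0.988, -0.001, 0.154], [-0.001, -1.0, -0.002]]
ft_force: [-0.5, -0.7, -1.2]
grip_width: 22.4
```

```bash
sed -i 's/^B=.*/B={"scene":(180,330,60,200),"top":(280,430,180,300),"wrist":(100,500,40,384)} if len(sys.argv)>2 else {"scene":(200,340,170,290),"top":(150,290,110,230),"wrist":(100,400,60,300)}/; s/750/790/' shot.py; sed -i 's/min(790/min(600\/\/(y1-y0),790/' shot.py; python3 shot.py 8 r
```

```text
[ 508.45588875 -363.24486353  290.22423571] [ 0.00277894 -0.00171653 -0.99999467] [-0.07126144  0.36059015 -0.71195411] 22.53146293982966 12.65
```

View pics/scene8.png

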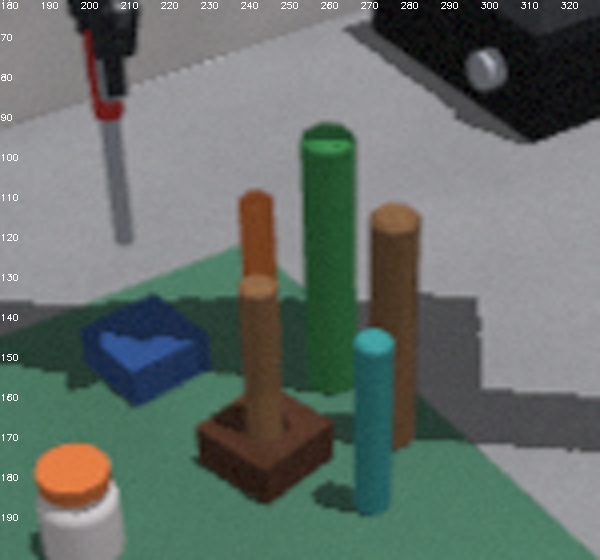

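View pics/top8.png

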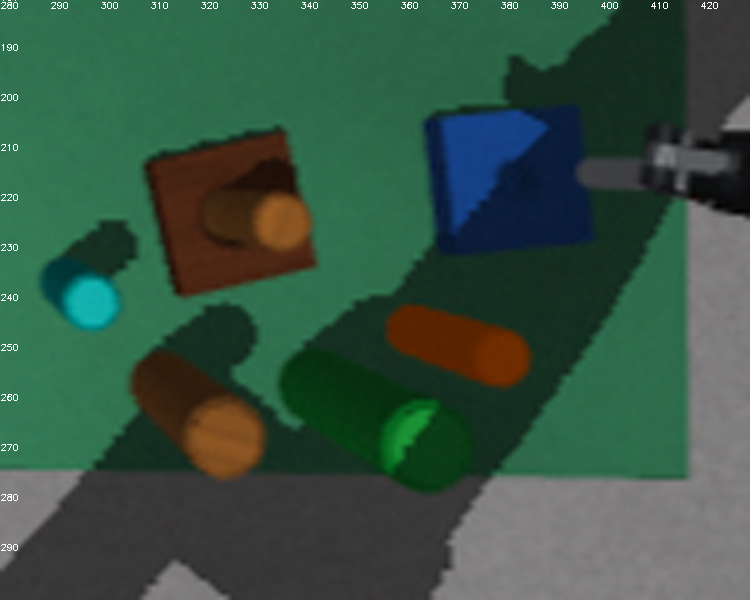

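View pics/wrist8.png

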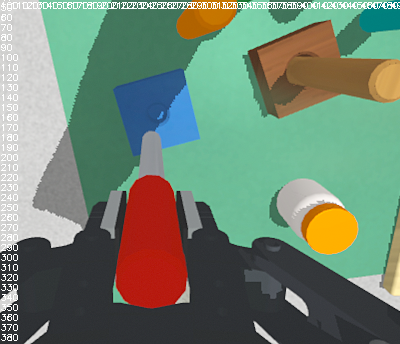

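Call:
{"method": "apply_moves", "body": {"commands": [[2,[-0.35,0.72,0],[0,0,0]],[2,[0,0,-4],[0,0,0]],[2,[0,0,-3.3],[0,0,0]],[2,[0,0,0],[0,0,0]],[2,[0,0,0],[0,0,0]],[2,[0,0,0],[0,0,0]]]}}

```text
time: 13.25
tool_pos: [506.8, -356.9, 218.3]
eef_rot: [[0.154, 0.004, -0.988], [0.988, -0.003, 0.154], [-0.002, -1.0, -0.004]]
ft_force: [0.2, -0.1, -0.6]
grip_width: 22.6
```

```bash
python3 shot.py 9 r; python3 - <<'E'
import cv2,numpy as np
p=np.load("wrist9.npz")["pixels"][100:260,180:320,::-1];cv2.imwrite("pics/w9c.png",cv2.resize(p,None,fx=3.7,fy=3.7,interpolation=cv2.INTER_CUBIC))
E
```

```text
[ 506.83629847 -356.94369617  217.75647987] [ 0.00349589 -0.00240689 -0.99999099] [ 1.30554386 -0.2896183  -1.85593422] 22.76828393683023 13.4
```

View pics/w9c.png

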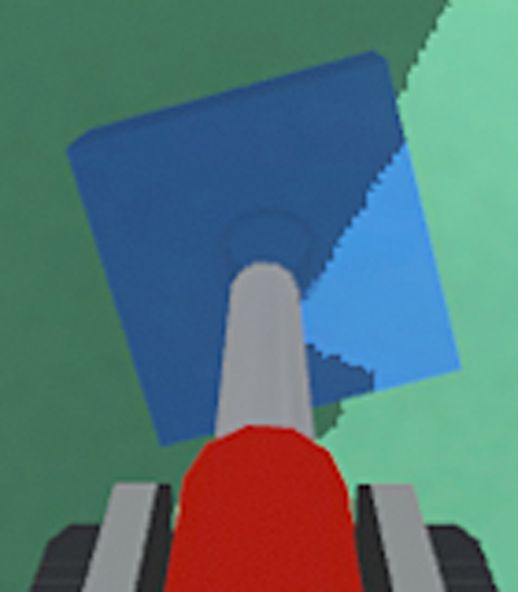

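View pics/scene9.png

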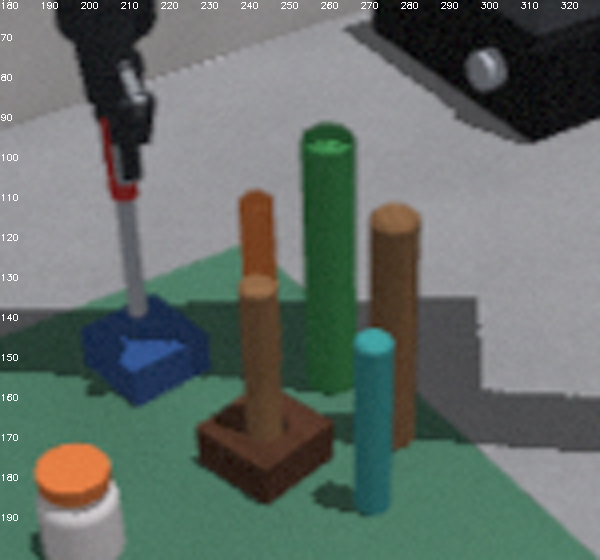

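View pics/top9.png

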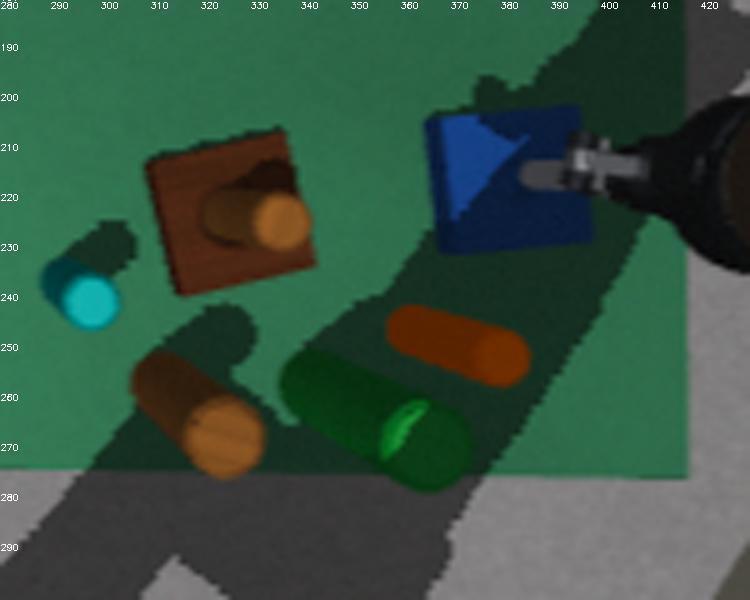

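Call:
{"method": "apply_moves", "body": {"commands": [[2,[-0.2,0.08,0],[0,0,0]],[2,[0,0,-1.2],[0,0,0]],[2,[0,0,-1.2],[0,0,0]],[2,[0,0,-0.6],[0,0,0]],[2,[0,0,0],[0,0,0]]]}}

```text
time: 13.9
tool_pos: [502.9, -354.7, 183.1]
eef_rot: [[0.154, -0.003, -0.988], [0.988, 0.002, 0.154], [0.002, -1.0, 0.004]]
ft_force: [-0.4, 0.6, -1.4]
grip_width: 22.7
```

Call:
{"method": "apply_moves", "body": {"commands": [[2,[0,0,0],[0,0,0]],[2,[0,0,0],[0,0,0]]]}}

```text
time: 14.1
tool_pos: [504.1, -355.6, 185.7]
eef_rot: [[0.154, 0.001, -0.988], [0.988, -0.0, 0.154], [-0.0, -1.0, -0.001]]
ft_force: [-0.2, -0.9, -0.9]
grip_width: 22.5
```

Tip is ~12 mm into the hole with no force; lower the rest.

Call:
{"method": "apply_moves", "body": {"commands": [[2,[0.05,0,-0.8],[0,0,0]],[2,[0,0,-0.5],[0,0,0]],[2,[0,0,-0.2],[0,0,0]],[2,[0,0,0],[0,0,0]],[2,[0,0,0],[0,0,0]]]}}

```text
time: 14.6
tool_pos: [504.4, -355.5, 170.4]
eef_rot: [[0.154, -0.0, -0.988], [0.988, 0.0, 0.154], [0.0, -1.0, 0.0]]
ft_force: [-0.7, -0.7, -2.3]
grip_width: 22.6
```

Call:
{"method": "apply_moves", "body": {"commands": [[2,[0,0,-0.2],[0,0,0]],[2,[0,0,0],[0,0,0]],[2.6,[0,0,0],[0,0,0]],[3.5,[0,0,0],[0,0,0]],[6,[0,0,0],[0,0,0]],[8.5,[0,0,0],[0,0,0]],[8.5,[0,0,0],[0,0,0]],[8.5,[0,0,0],[0,0,0]]]}}

```text
time: 15.4
tool_pos: [504.4, -355.5, 168.5]
eef_rot: [[0.154, 0.0, -0.988], [0.988, -0.0, 0.154], [-0.0, -1.0, -0.0]]
ft_force: [0.0, 0.1, -0.1]
grip_width: 85.0
```

Call:
{"method": "apply_moves", "body": {"commands": [[8.5,[0,0,2],[0,0,0]],[8.5,[0,0,4],[0,0,0]],[8.5,[0,0,4.5],[0,0,0]],[8.5,[-0.4,4.5,0],[0,0,0]],[8.5,[-0.4,4.5,0],[0,0,0]],[8.5,[-0.4,4,0],[0,0,0]],[8.5,[-0.4,2.6,0],[0,0,0]],[8.5,[0,0,0],[0,0,0]],[8.5,[0,0,0],[0,0,0]]]}}

```text
time: 16.3
tool_pos: [488.6, -199.2, 273.8]
eef_rot: [[0.153, 0.001, -0.988], [0.988, -0.001, 0.153], [-0.001, -1.0, -0.001]]
ft_force: [-0.2, -0.5, -0.5]
grip_width: 85.2
```

```bash
python3 shot.py 10 r; python3 - <<'E'
import cv2,numpy as np
p=np.load("wrist10.npz")["pixels"][:,:,::-1];cv2.imwrite("pics/w10.png",cv2.resize(p,None,fx=1.5,fy=1.5,interpolation=cv2.INTER_CUBIC))
E
```

```text
[ 488.5640973  -200.41768426  273.31612345] [ 8.67145437e-05 -3.16434559e-04 -9.99999946e-01] [ 0.21168194  0.9104101  -0.3186256 ] 84.96699052302408 16.45
```

View pics/w10.png

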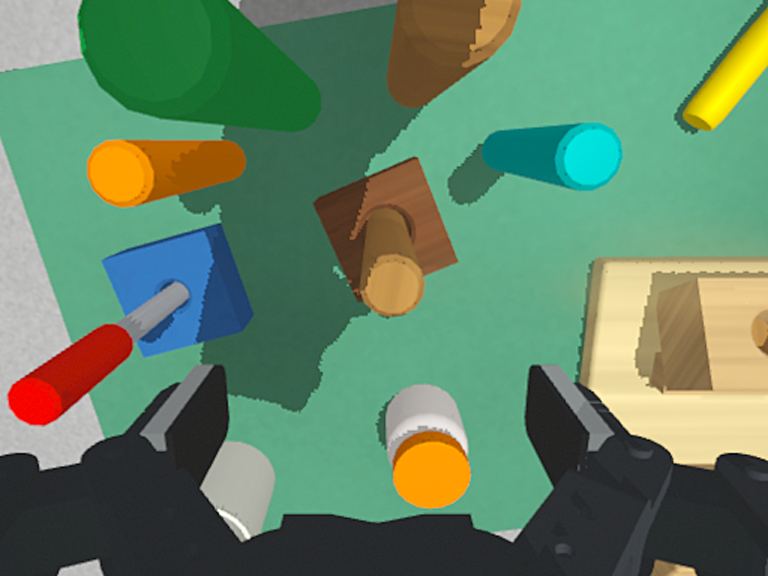

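View pics/scene10.png

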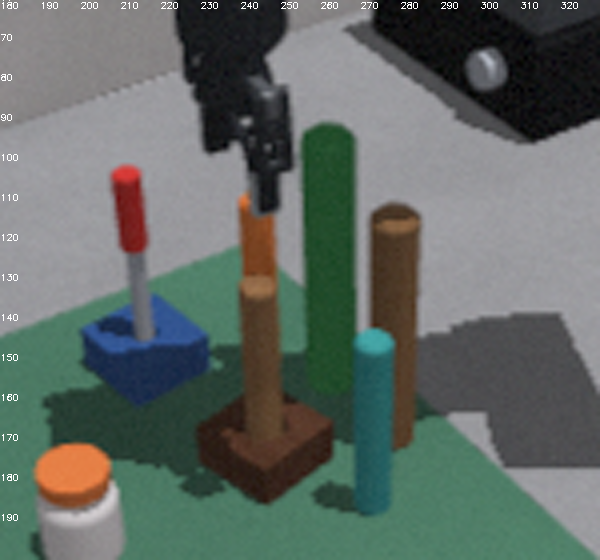

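View pics/top10.png

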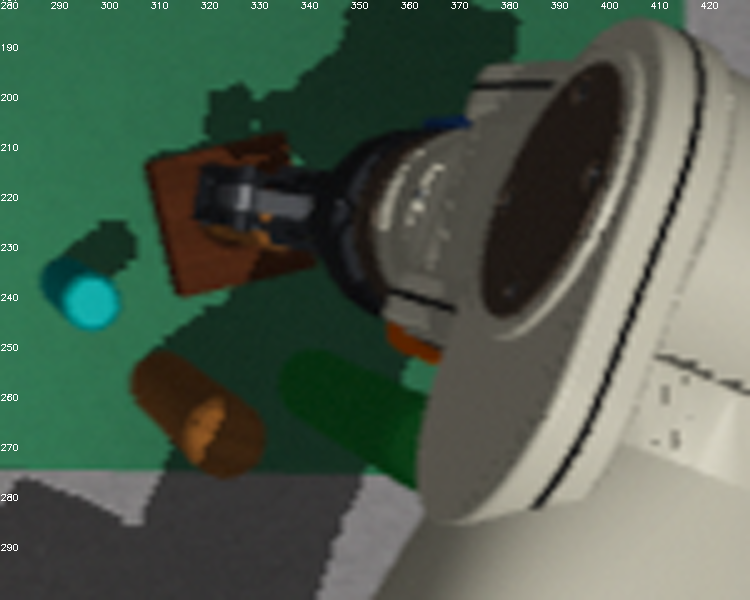

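```bash
python3 - <<'E'
from h import *
w=dict(np.load("wrist10.npz"));t=S["top"]
print(plane(w,(261.5,190.5),180), tri([(w,(261.5,190.5)),(t,(335.8,224.1))]))
E
```

```text
[ 482.35552175 -190.70774768  180.        ] (array([ 483.13488193, -191.16413741,  178.29725701]), [0.5144615381265781, 0.5144615381266519])
```

Call:
{"method": "apply_moves", "body": {"commands": [[8.5,[-0.56,0.8,0],[0,0,0]],[8.5,[0,0,-4],[0,0,0]],[8.5,[0,0,-4.3],[0,0,0]],[8.5,[0,0,-3],[0,0,0]],[8.5,[0,0,-1],[0,0,0]],[8.5,[0,0,0],[0,0,0]],[8.5,[0,0,0],[0,0,0]]]}}

```text
time: 17.15
tool_pos: [483.7, -192.0, 151.8]
eef_rot: [[0.155, 0.002, -0.988], [0.988, -0.001, 0.155], [-0.0, -1.0, -0.002]]
ft_force: [0.4, 0.1, -0.5]
grip_width: 85.2
```

Call:
{"method": "apply_moves", "body": {"commands": [[2.5,[0,0,0],[0,0,0]],[2.5,[0,0,0],[0,0,0]],[2.5,[0,0,0],[0,0,0]],[2.5,[0,0,0],[0,0,0]],[2.5,[0,0,0],[0,0,0]],[2.5,[0,0,0],[0,0,0]]], "squeeze": 80}}

```text
time: 17.75
tool_pos: [483.5, -191.8, 151.4]
eef_rot: [[0.154, 0.002, -0.988], [0.988, -0.001, 0.154], [-0.001, -1.0, -0.002]]
ft_force: [-0.5, -1.2, 5.8]
grip_width: 27.9
```

```bash
python3 shot.py 11 r; python3 - <<'E'
import cv2,numpy as np
p=np.load("wrist11.npz")["pixels"][:,:,::-1];cv2.imwrite("pics/w11.png",cv2.resize(p,None,fx=1.5,fy=1.5,interpolation=cv2.INTER_CUBIC))
E
```

```text
[ 483.46653247 -191.78080502  151.37498016] [ 1.97734845e-03 -9.31573451e-04 -9.99997611e-01] [-0.77210708 -0.56951569  5.45603924] 28.50869679307966 17.9
```

View pics/w11.png

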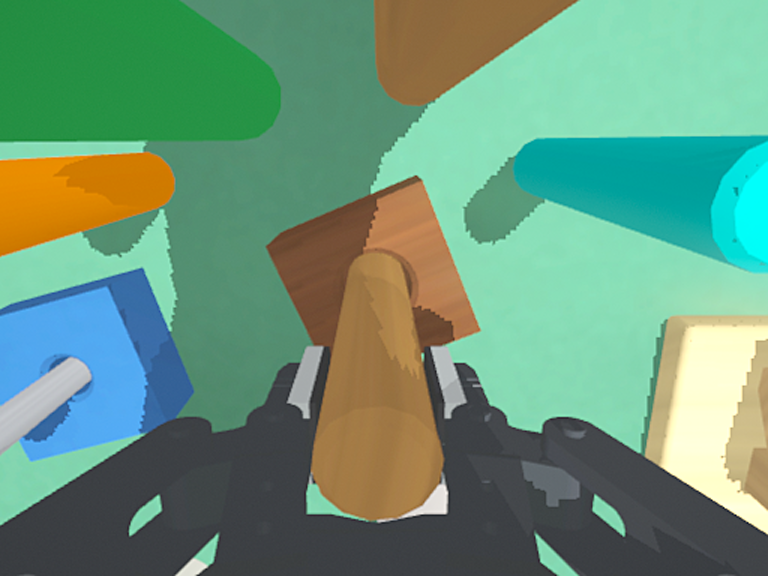

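View pics/scene11.png

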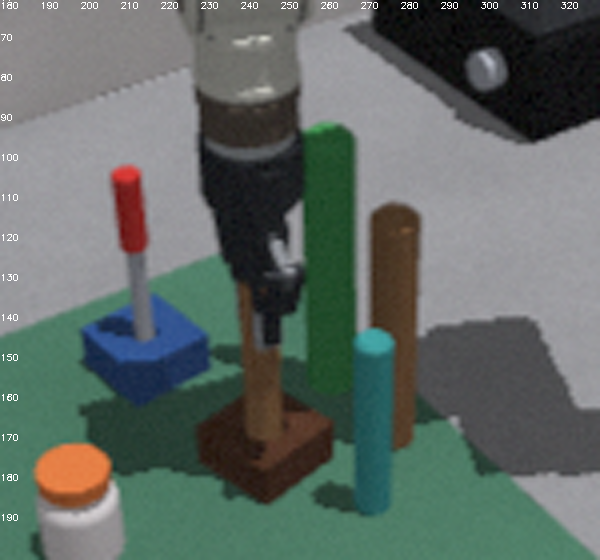

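Call:
{"method": "apply_moves", "body": {"commands": [[2.5,[0,0,2],[0,0,0]],[2.5,[0,0,4],[0,0,0]],[2.5,[0.3,0,4.2],[0,0,0]],[2.5,[1,2,3.2],[0,0,0]],[2.5,[1,4.4,0],[0,0,0]],[2.5,[1,4.4,0],[0,0,0]],[2.5,[0.3,4.5,0],[0,0,0]],[2.5,[0,4.5,0],[0,0,0]],[2.5,[0,4.5,0],[-0.0188,-0.1207,0]],[2.5,[0,4.5,0],[-0.0188,-0.1207,0]]]}}

```text
time: 18.9
tool_pos: [519.2, 98.3, 283.0]
eef_rot: [[0.155, 0.241, -0.958], [0.988, -0.037, 0.15], [0.0, -0.97, -0.244]]
ft_force: [0.2, 0.2, -2.2]
grip_width: 28.4
```

Call:
{"method": "apply_moves", "body": {"commands": [[2.5,[0,4.5,0],[-0.0188,-0.1207,0]],[2.5,[0,4.5,0],[-0.0188,-0.1207,0]],[2.5,[0,3.2,0],[0,0,0]],[2.5,[0,0,0],[0,0,0]],[2.5,[0,0,0],[0,0,0]],[2.5,[0,0,0],[0,0,0]]]}}

```text
time: 19.5
tool_pos: [518.8, 217.8, 284.0]
eef_rot: [[0.155, 0.463, -0.873], [0.988, -0.073, 0.137], [-0.001, -0.883, -0.469]]
ft_force: [-0.0, 0.0, -0.9]
grip_width: 28.6
```

```bash
python3 shot.py 12
```

```text
[519.23005288 217.20664232 284.4281773 ] [ 0.463482   -0.07344554 -0.8830573 ] [-0.69906143  0.52283339 -1.4082736 ] 28.24303587770533 19.65
```

View pics/scene12.png

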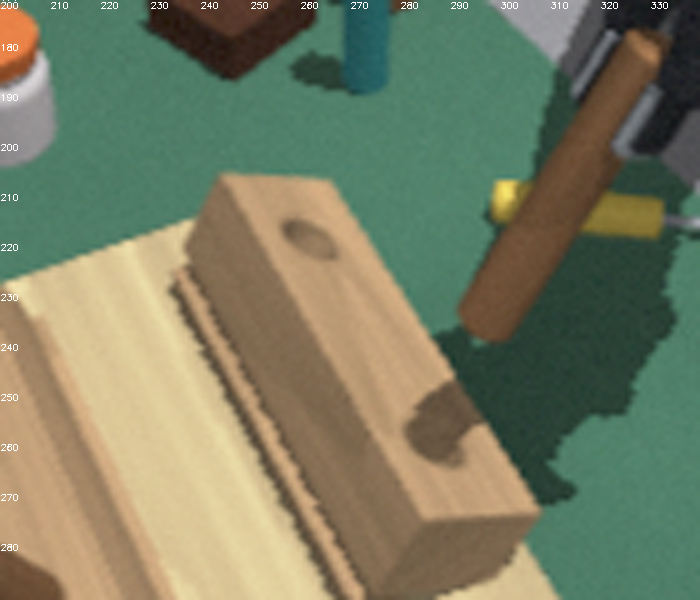

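View pics/top12.png

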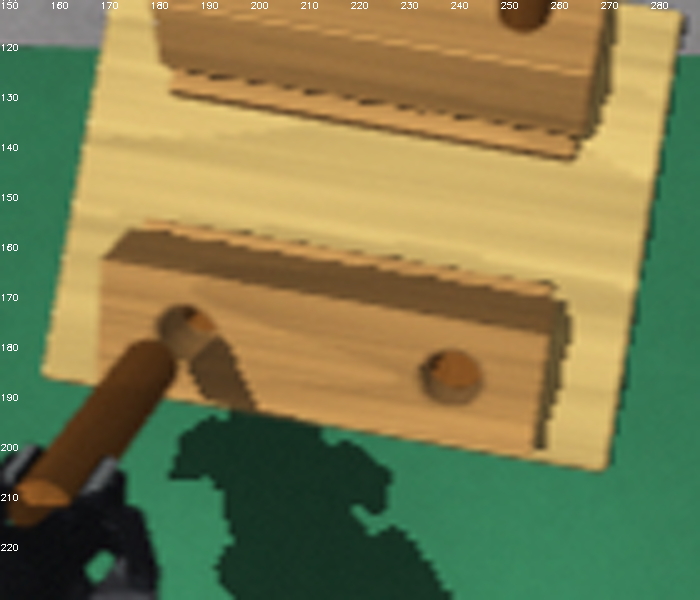

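View pics/wrist12.png

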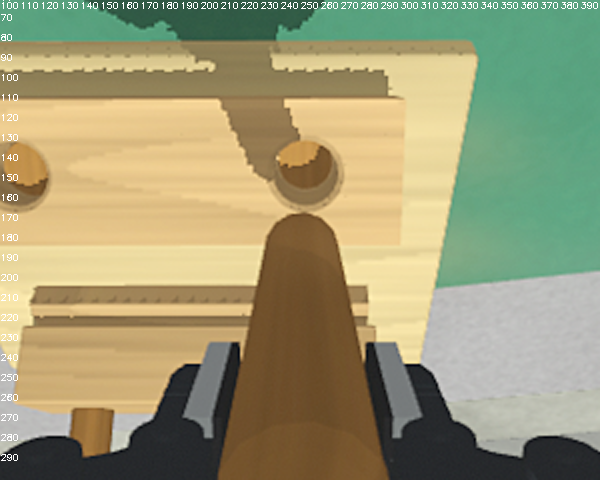

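Call:
{"method": "apply_moves", "body": {"commands": [[2.5,[-1.9,0.5,0],[0,0,0]],[2.5,[1.6,-0.25,-3.05],[0,0,0]],[2.5,[1.6,-0.25,-3.05],[0,0,0]],[2.5,[0,0,0],[0,0,0]],[2.5,[0,0,0],[0,0,0]],[2.5,[0,0,0],[0,0,0]]]}}

```text
time: 20.25
tool_pos: [532.5, 218.5, 225.1]
eef_rot: [[0.155, 0.466, -0.871], [0.988, -0.072, 0.137], [0.002, -0.882, -0.471]]
ft_force: [-0.0, -0.8, -1.0]
grip_width: 28.4
```

```bash
python3 shot.py 13
```

```text
[532.33975386 218.99080693 225.29084994] [ 0.46613353 -0.07081637 -0.8818756 ] [-0.53727863  0.50522414 -0.98436032] 28.206281008128173 20.4
```

View pics/scene13.png

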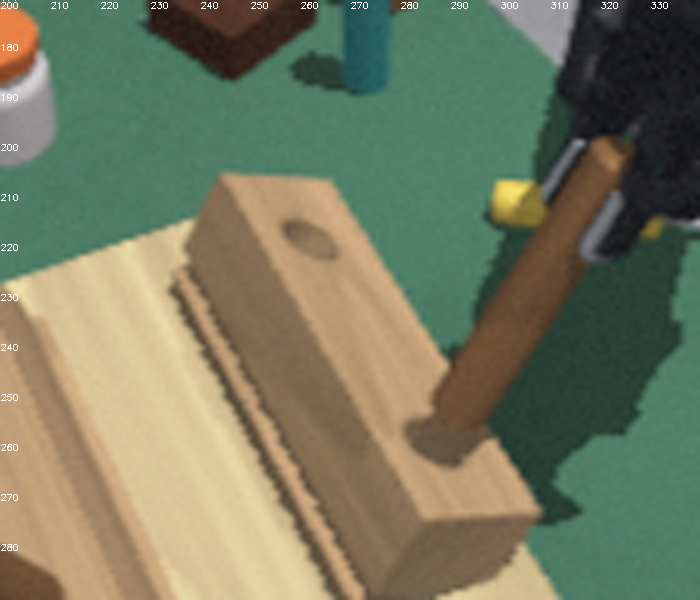

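View pics/top13.png

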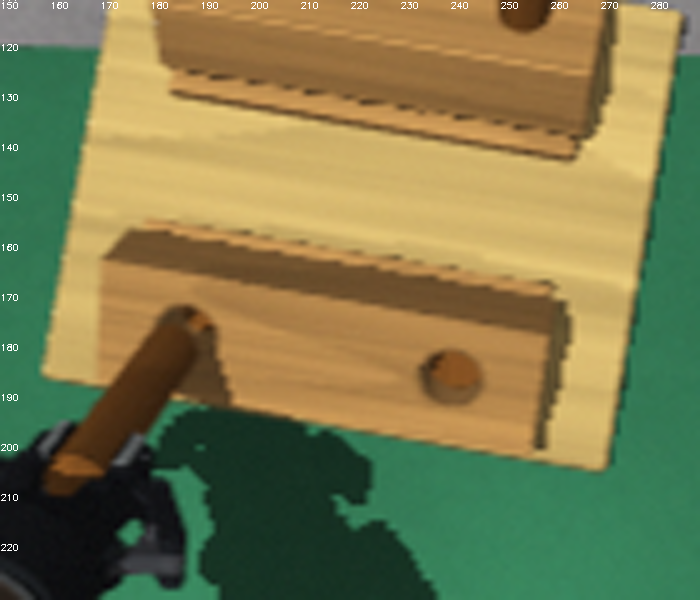

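View pics/wrist13.png

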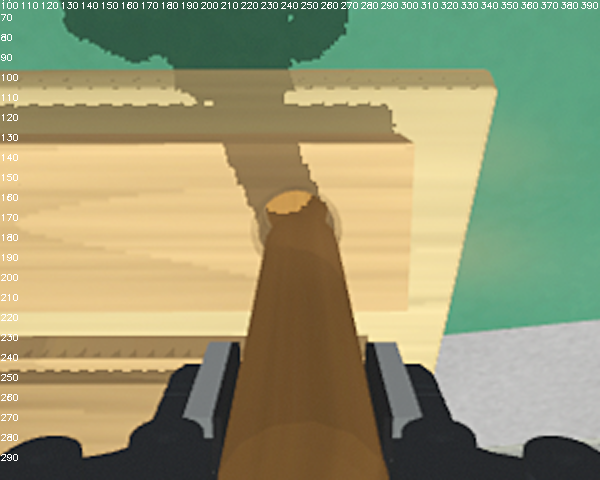

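Call:
{"method": "apply_moves", "body": {"commands": [[2.5,[-0.18,-0.21,0],[0,0,0]],[2.5,[0.28,-0.04,-0.53],[0,0,0]],[2.5,[0,0,0],[0,0,0]],[2.5,[0,0,0],[0,0,0]]]}}

```text
time: 20.8
tool_pos: [532.6, 215.9, 217.7]
eef_rot: [[0.154, 0.463, -0.873], [0.988, -0.073, 0.136], [-0.0, -0.883, -0.469]]
ft_force: [0.1, 0.2, -2.0]
grip_width: 28.3
```

```bash
python3 shot.py 14
```

```text
[532.77621382 216.07226461 218.0338663 ] [ 0.4636969  -0.0722955  -0.88303938] [ 0.67806981 -0.12688917 -1.43349688] 28.504346756000686 20.95
```

View pics/wrist14.png

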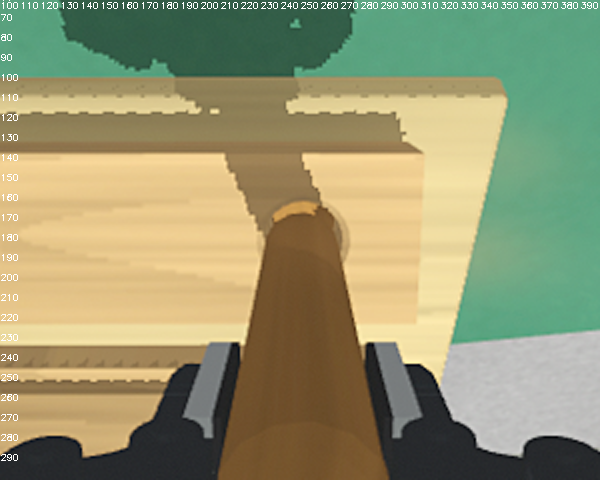

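View pics/scene14.png

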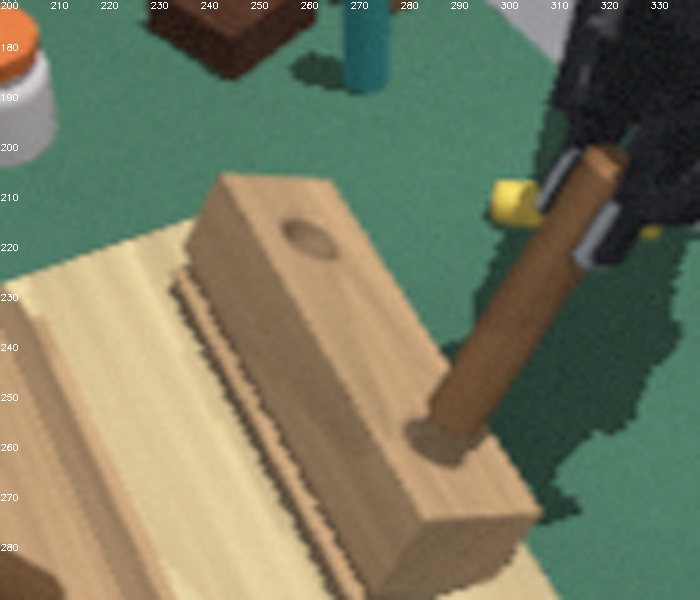

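Call:
{"method": "apply_moves", "body": {"commands": [[2.5,[0.1,0,0],[0,0,0]],[2.5,[0.28,-0.04,-0.53],[0,0,0]],[2.5,[0.28,-0.04,-0.53],[0,0,0]],[2.5,[0,0,0],[0,0,0]],[2.5,[0,0,0],[0,0,0]]]}}

```text
time: 21.45
tool_pos: [539.2, 215.0, 206.9]
eef_rot: [[0.154, 0.463, -0.873], [0.988, -0.073, 0.136], [-0.001, -0.883, -0.469]]
ft_force: [-0.5, 0.9, -1.7]
grip_width: 28.4
```

Call:
{"method": "apply_moves", "body": {"commands": [[2.5,[0.14,-0.02,-0.26],[0,0,0]],[2.5,[0.14,-0.02,-0.26],[0,0,0]],[2.5,[0,0,0],[0,0,0]],[2.5,[0,0,0],[0,0,0]]]}}

```text
time: 21.85
tool_pos: [542.1, 214.8, 202.1]
eef_rot: [[0.154, 0.464, -0.873], [0.988, -0.072, 0.136], [-0.0, -0.883, -0.469]]
ft_force: [-1.1, -0.0, -1.1]
grip_width: 28.2
```

Call:
{"method": "apply_moves", "body": {"commands": [[2.5,[0.23,-0.04,-0.44],[0,0,0]],[2.5,[0.23,-0.04,-0.44],[0,0,0]],[2.5,[0,0,0],[0,0,0]]]}}

```text
time: 22.15
tool_pos: [546.5, 213.7, 192.4]
eef_rot: [[0.154, 0.463, -0.873], [0.988, -0.073, 0.136], [-0.001, -0.884, -0.468]]
ft_force: [0.0, 0.4, -0.1]
grip_width: 28.5
```

Call:
{"method": "apply_moves", "body": {"commands": [[2.5,[0.23,-0.04,-0.44],[0,0,0]],[2.5,[0.23,-0.04,-0.44],[0,0,0]],[2.5,[0,0,0],[0,0,0]]]}}

```text
time: 22.45
tool_pos: [551.2, 212.9, 183.7]
eef_rot: [[0.154, 0.463, -0.873], [0.988, -0.073, 0.136], [-0.001, -0.884, -0.468]]
ft_force: [0.1, -1.4, -1.4]
grip_width: 28.4
```

Depth ≈27 mm with no resistance; continue.

Call:
{"method": "apply_moves", "body": {"commands": [[2.5,[0.23,-0.04,-0.44],[0,0,0]],[2.5,[0.23,-0.04,-0.44],[0,0,0]],[2.5,[0,0,0],[0,0,0]]]}}

```text
time: 22.75
tool_pos: [555.8, 212.1, 174.9]
eef_rot: [[0.154, 0.463, -0.873], [0.988, -0.073, 0.136], [-0.001, -0.884, -0.468]]
ft_force: [0.6, 0.3, -0.8]
grip_width: 28.3
```

Call:
{"method": "apply_moves", "body": {"commands": [[2.5,[0.23,-0.04,-0.44],[0,0,0]],[2.5,[0.09,-0.015,-0.18],[0,0,0]],[2.5,[0,0,0],[0,0,0]]]}}

```text
time: 23.05
tool_pos: [559.1, 211.7, 169.2]
eef_rot: [[0.154, 0.463, -0.873], [0.988, -0.073, 0.136], [-0.0, -0.883, -0.469]]
ft_force: [0.1, 0.1, -1.0]
grip_width: 28.1
```

Call:
{"method": "apply_moves", "body": {"commands": [[2.5,[0.09,-0.015,-0.18],[0,0,0]],[2.5,[0,0,0],[0,0,0]]]}}

```text
time: 23.25
tool_pos: [560.1, 211.7, 167.8]
eef_rot: [[0.154, 0.464, -0.872], [0.988, -0.072, 0.136], [0.0, -0.883, -0.469]]
ft_force: [0.2, 0.1, -0.5]
grip_width: 28.6
```

Call:
{"method": "apply_moves", "body": {"commands": [[2.5,[0.09,-0.015,-0.18],[0,0,0]],[2.5,[0,0,0],[0,0,0]],[2.5,[0,0,0],[0,0,0]]]}}

```text
time: 23.55
tool_pos: [561.1, 211.7, 166.4]
eef_rot: [[0.154, 0.464, -0.872], [0.988, -0.072, 0.136], [0.001, -0.883, -0.47]]
ft_force: [-0.2, -0.2, 0.2]
grip_width: 28.2
```

Call:
{"method": "apply_moves", "body": {"commands": [[2.5,[0.09,-0.015,-0.18],[0,0,0]],[2.5,[0,0,0],[0,0,0]],[2.5,[0,0,0],[0,0,0]]]}}

```text
time: 23.85
tool_pos: [561.8, 211.8, 166.6]
eef_rot: [[0.154, 0.466, -0.871], [0.988, -0.071, 0.136], [0.001, -0.882, -0.471]]
ft_force: [-10.8, -0.7, 11.8]
grip_width: 28.3
```

Call:
{"method": "apply_moves", "body": {"commands": [[2.5,[0.06,-0.01,-0.12],[0,0,0]],[2.5,[0,0,0],[0,0,0]],[2.5,[0,0,0],[0,0,0]]]}}

```text
time: 24.15
tool_pos: [562.2, 211.9, 166.7]
eef_rot: [[0.153, 0.467, -0.871], [0.988, -0.071, 0.136], [0.002, -0.882, -0.472]]
ft_force: [-16.5, -1.2, 20.2]
grip_width: 28.1
```

```bash
python3 shot.py 15
```

```text
[562.21410972 211.8748706  166.74053424] [ 0.46679068 -0.07098481 -0.88151439] [-15.95588899  -1.69244208  20.96857714] 28.312543472256486 24.3
```

View pics/scene15.png

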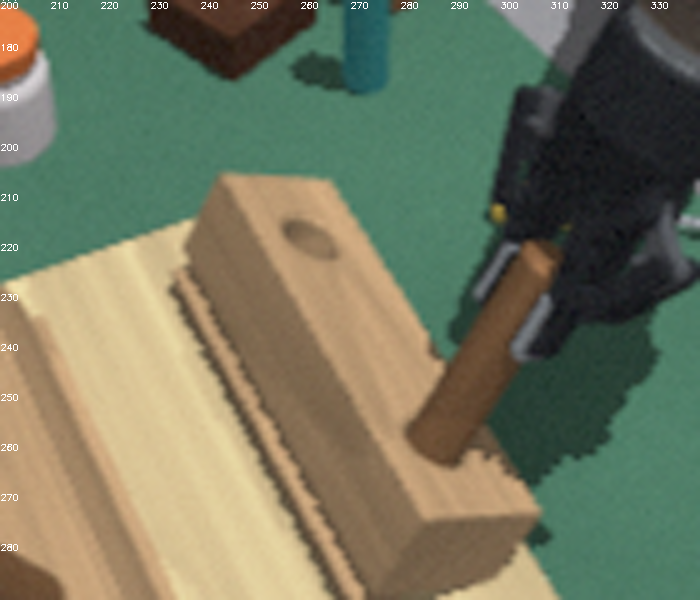

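View pics/wrist15.png

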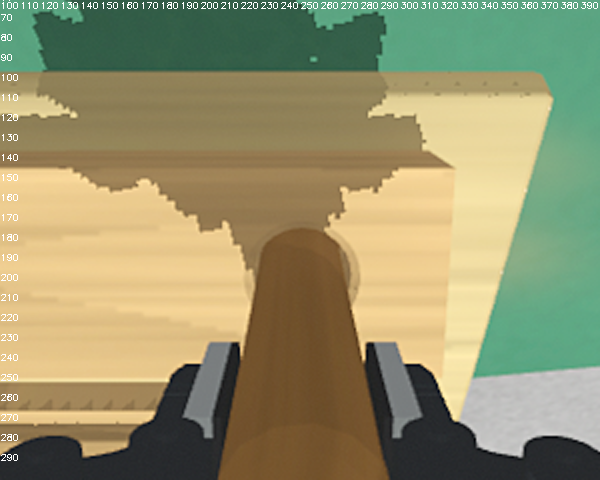

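Call:
{"method": "apply_moves", "body": {"commands": [[2.5,[-0.1,0.015,0.18],[0,0,0]],[2.5,[0,0,0],[0,0,0]],[3.2,[0,0,0],[0,0,0]],[4.5,[0,0,0],[0,0,0]],[8.5,[0,0,0],[0,0,0]],[8.5,[0,0,0],[0,0,0]],[8.5,[0,0,0],[0,0,0]],[8.5,[0,0,0],[0,0,0]]]}}

```text
time: 25.1
tool_pos: [561.5, 211.4, 164.7]
eef_rot: [[0.154, 0.464, -0.873], [0.988, -0.072, 0.136], [-0.0, -0.883, -0.469]]
ft_force: [0.4, -0.0, 0.2]
grip_width: 84.9
```

Call:
{"method": "apply_moves", "body": {"commands": [[8.5,[-0.9,0.15,1.75],[0,0,0]],[8.5,[-1.4,0.22,2.65],[0,0,0]],[8.5,[-1.4,0.22,2.65],[0,0,0]],[8.5,[-1.4,0.22,2.65],[0,0,0]],[8.5,[-2,0,2],[0,0,0]],[8.5,[0,0,0],[0,0,0]],[8.5,[0,0,0],[0,0,0]]]}}

```text
time: 25.8
tool_pos: [490.6, 219.9, 282.3]
eef_rot: [[0.154, 0.465, -0.872], [0.988, -0.071, 0.136], [0.001, -0.882, -0.47]]
ft_force: [0.4, 0.8, -0.5]
grip_width: 85.0
```

```bash
python3 shot.py 16; python3 - <<'E'
import cv2,numpy as np
for n in["scene","top"]:
    p=np.load(n+"16.npz")["pixels"][:,:,::-1];cv2.imwrite(f"pics/{n}16f.png",cv2.resize(p,None,fx=1.5,fy=1.5,interpolation=cv2.INTER_CUBIC))
E
```

```text
[490.38532093 219.14536736 280.30145468] [ 0.4619713  -0.07369001 -0.88382821] [-0.45783341  0.02360611 -0.55922159] 85.30352091970614 25.95
```

View pics/scene16f.png

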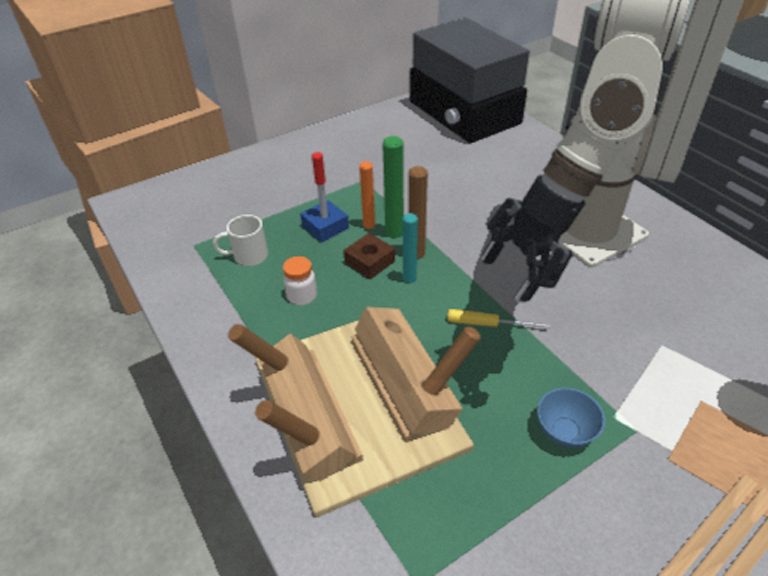

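View pics/scene16.png

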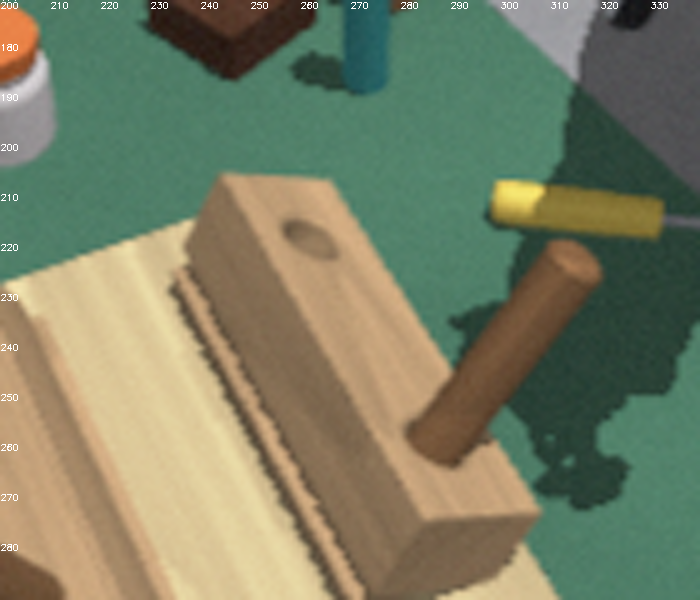

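View pics/top16f.png

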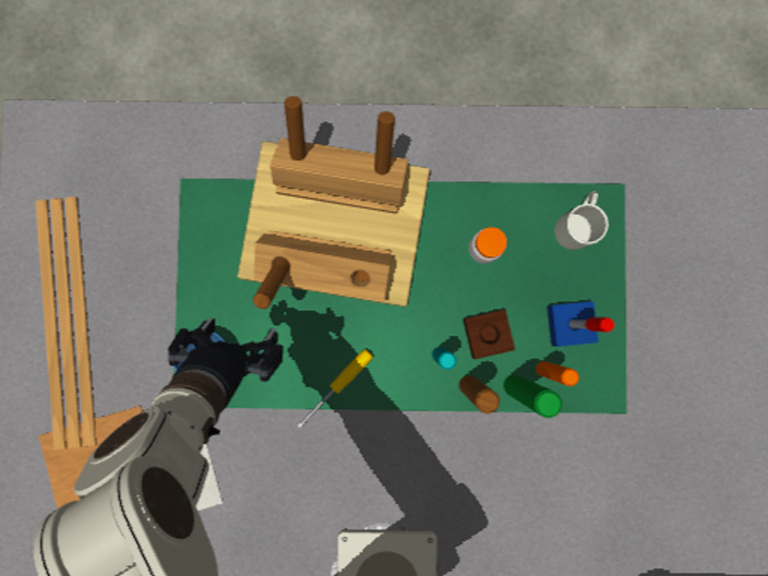

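View pics/wrist16.png

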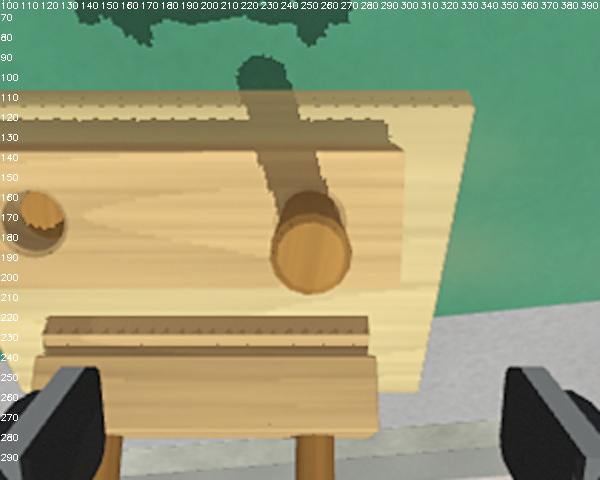

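```bash
python3 - <<'E'
from h import *
T,Sc,W=[dict(np.load(n+"16.npz")) for n in("top","scene","wrist")]
for im,w in((T,(160,200,170,210)),):print(blobs(im,(8,120,75),(22,255,255),(165,190,190,210)))
p,r=tri([(T,(175.5,200.5)),(Sc,(315.4,222.6)),(W,(255.3,186.5))]);print(p,r)
m=np.array([605.5,205,83]);a=np.array([-.464,.0723,.883]);v=p-m;L=v@a
print("length out",np.linalg.norm(v),L,"angle deg",np.degrees(np.arccos(L/np.linalg.norm(v))))
E
```

```text
[([169, 190, 13, 16, 136], [174.78, 197.71])]
[536.58437968 214.28042703 179.7156256 ] [2.981534246717879, 1.6309811375639345, 2.114276385838443]
length out 119.11927335552903 118.04772010522171 angle deg 7.690942997599318
```

```bash
python3 - <<'E'
from h import *
T,Sc=[dict(np.load(n+"16.npz")) for n in("top","scene")]
def axis(im,base,win,flip):
    d=np.abs(im["pixels"].astype(int)-base["pixels"].astype(int)).sum(2)
    hsv=cv2.cvtColor(im["pixels"],cv2.COLOR_RGB2HSV)
    m=((hsv[...,0]>=6)&(hsv[...,0]<=20)&(hsv[...,1]>120)&(d>25)).astype(np.uint8)
    x0,x1,y0,y1=win;w=np.zeros_like(m);w[y0:y1,x0:x1]=m[y0:y1,x0:x1]
    w=cv2.morphologyEx(w,cv2.MORPH_OPEN,np.ones((3,3)))
    n,l,st,c=cv2.connectedComponentsWithStats(w);i=1+np.argmax(st[1:,4]);print(st[i],c[i])
    ys,xs=np.where(l==i);P=np.c_[xs,ys].astype(float);mu=P.mean(0);u,s,vt=np.linalg.svd(P-mu);dr=vt[0]
    t=(P-mu)@dr;q=(P-mu)@vt[1]
    lo,hi=np.percentile(t,20),np.percentile(t,80) # edges mid per slice
    ts=np.linspace(lo,hi,14);mid=[]
    for k in ts:
        z=q[abs(t-k)<1];mid.append((z.min()+z.max())/2)
    co=np.polyfit(ts,mid,1);a=mu+dr*lo+vt[1]*np.polyval(co,lo);b=mu+dr*hi+vt[1]*np.polyval(co,hi)
    v=im["pixels"].copy();cv2.line(v,tuple(int(round(k)) for k in a),tuple(int(round(k)) for k in b),(0,255,255),1)
    v[l==i]=v[l==i]//2+[100,0,0]
    print(a,b);n=np.cross(ray(im,a)[1],ray(im,b)[1]);return n/np.linalg.norm(n),v[y0:y1,x0:x1]
n1,v1=axis(T,S["top"],(155,205,160,215),0)
n2,v2=axis(Sc,S["scene"],(270,330,210,270),0)
d=np.cross(n1,n2);d/=np.linalg.norm(d);d*=np.sign(d[2])
a=np.array([-.464,.0723,.883]);print(d,np.degrees(np.arccos(d@a)))
v=np.hstack([cv2.resize(v1,(400,440)),cv2.resize(v2,(400,440))]);cv2.imwrite("pics/ax.png",v[:,:,::-1].astype(np.uint8))
E
```

```text
[ 169  162   36   44 1060] [184.86226415 180.24056604]
[173.89850073 183.78202794] [192.68789251 173.77278415]
[282 219  37  44 479] [300.02922756 240.77035491]
[308.71507127 228.43691726] [290.96477148 253.32337005]
[-0.30826158  0.20253781  0.92949085] 11.925455886633536
```

View pics/ax.png

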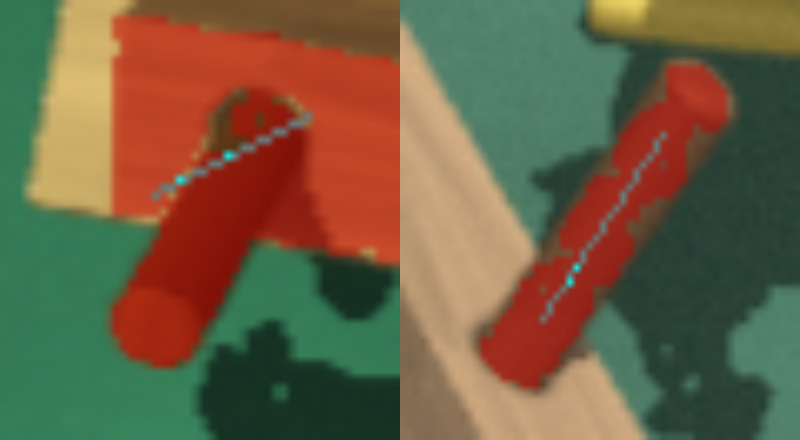

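```bash
python3 - <<'E'
from h import *
for n,(x0,y0) in (("top",(160,160)),("scene",(275,212))):
    p=np.load(n+"16.npz")["pixels"][y0:y0+56,x0:x0+56,::-1]
    p=cv2.convertScaleAbs(p,alpha=1.5,beta=10)
    p=cv2.resize(p,None,fx=10,fy=10,interpolation=cv2.INTER_CUBIC)
    for k in range(0,56,5):
        cv2.line(p,(k*10,0),(k*10,560),(255,255,255) if k%10==0 else (128,128,128),1);cv2.line(p,(0,k*10),(560,k*10),(255,255,255)if k%10==0 else (128,128,128),1)
    cv2.imwrite(f"pics/z{n}.png",p)
E
```

```text
(no output)
```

View pics/ztop.png

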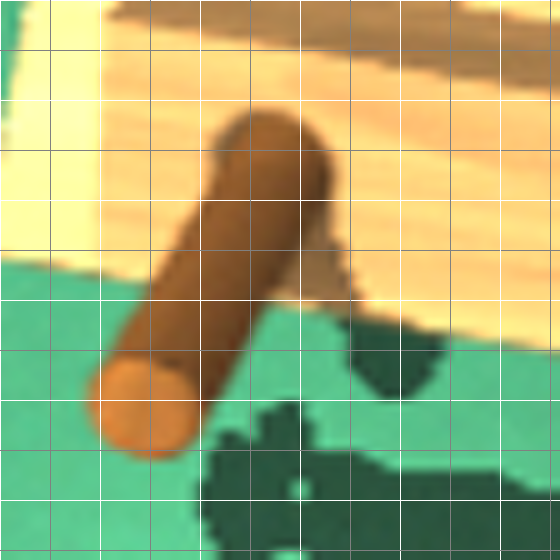

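View pics/zscene.png

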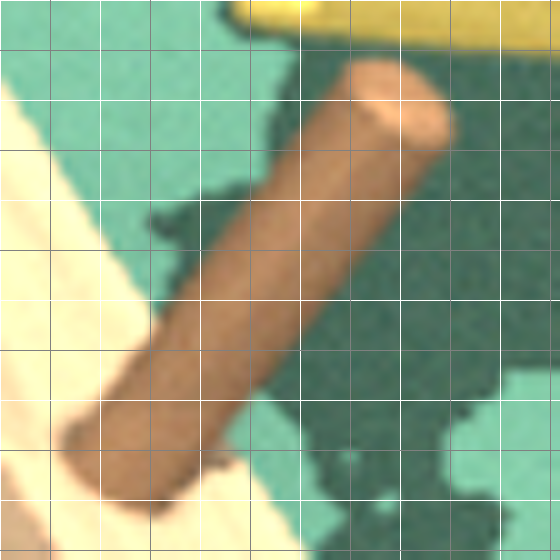

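```bash
python3 - <<'E'
from h import *
T,Sc=[dict(np.load(n+"16.npz")) for n in("top","scene")]
def nn(im,a,b):
    n=np.cross(ray(im,a)[1],ray(im,b)[1]);return n/np.linalg.norm(n)
def ang(dt=0,ds=0):
    d=np.cross(nn(T,(185.8+dt,179.55),(174.05,200.45)),nn(Sc,(300.25+ds,241.55),(314.65,221.85)))
    d/=np.linalg.norm(d);d*=np.sign(d[2]);return d
a=np.array([-.464,.0723,.883])
for dt in(-.5,0,.5):
  for ds in(-.5,0,.5):
    d=ang(dt,ds);print(dt,ds,d.round(3),np.degrees(np.arccos(d@a)).round(1))
print(tri([(T,(174.05,200.45)),(Sc,(314.65,221.85))]))
E
```

```text
-0.5 -0.5 [-0.563  0.076  0.823] 6.6
-0.5 0 [-0.551  0.067  0.832] 5.7
-0.5 0.5 [-0.538  0.059  0.841] 4.9
0 -0.5 [-0.553  0.082  0.829] 6.0
0 0 [-0.541  0.073  0.838] 5.1
0 0.5 [-0.529  0.065  0.846] 4.2
0.5 -0.5 [-0.544  0.088  0.834] 5.4
0.5 0 [-0.533  0.079  0.843] 4.5
0.5 0.5 [-0.52   0.07   0.851] 3.6
(array([537.19163352, 214.20320597, 183.11832646]), [0.10140051968363963, 0.1014005196836685])
```

```bash
python3 -c "
from bench import env
print(env.state()['time'],env.state()['ft_force']);print(env.finish_job())"
```

```text
25.95 [-0.45783341  0.02360611 -0.55922159]
the job is handed in; nothing more can be done
None
```

The new leg is fully home in the left (+y) socket, `cleat_hole0`, and the rod stands back in the blue stand. I handed the job in at about 26 s; no verdict was reported.

- **Finding the clear socket:** I felt down into the left socket with the rod. It met no resistance at the stub depth of 26 mm and touched the floor at about 46 mm, so that socket is clear.
- **Fitting the leg:** I used the brown bar in the dark stand, the smaller of the two brown ones. It slid in with no resistance until it met the floor at about 46 mm, and I pressed it with about 26 N before letting go.

**Last checks:**
- **Rod:** it is upright in the blue stand in both views.
- **Bystanders:** the mug, jar, bowl and screwdriver look unmoved in the scene view.
- **Gripper:** it is clear of everything and the wrist force is near zero.
- **Leg angle:** once released, the leg sagged within the socket's play. Edge lines in two views put it about 5° (±1°) off the socket's axis, against a limit of about 6.9°.

**What disagreed:**
- A rougher estimate of the leg's angle, from the mouth centre to the leg's top, gave 7.7°. It also picks up the leg's sideways offset at the mouth, so I trusted the edge lines.
- One automatic angle fit gave 11.9°, but its leg mask had spread onto the cleat, so I threw it out.
- The top and wrist cameras differed by about 4–5 mm on the socket's position. I corrected this by comparing the held rod and leg with the socket in the images.
- On the way out, my path took the upright rod within about 1 mm of the standing leg by calculation. A later picture showed the leg undisturbed, and I kept well clear of it on the way back.

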